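# Issue a pillow block from a parts case with a flush sliding cover

## Robot

A 6-joint arm with a two-finger parallel gripper is mounted at the origin on the work surface. World frame = base frame: x ahead of the robot, y to its left, z up, the work surface at z = 0. Lengths are in mm, angles in rad, forces in N, time in s.
With the tool pointing down it reaches from about 250 to 775 mm from the base axis. Payload 8.9 kg.
Tool frame: the origin (TCP) lies on the centre line of the jaws, within the pads' length; the fingertips stand 25 mm ahead of it and the grasp point (between the pads) lies 6 mm ahead of it; y points along the fingers, z is the direction in which the jaws open and shut, and the axes are right-handed (so a half turn about y gives the same grasp; the last joint's range is limited). The gripper opens to 85 mm and grips with 20 to 120 N. Pads are 22 mm wide; open, the fingers measure 114 mm over their backs; the gripper's body (76 mm by 85 mm) begins 54 mm behind the grasp point. The pads swing forward as they close: fully open they stand 13 mm farther back than shut.
Start: joints at [0.966, 0.291, -0.153, 1.127, 0, 1.431], TCP at [235.791, 469.069, 229.105] pointing down, gripper open.
Joint ranges: [-2.52, 2.52], [-0.91, 1.74], [-1.3, 1.37], [-1.96, 2.02], [-1.52, 1.47], [-3.14, 3.14]. Speed limits (rad/s): [2.22, 2.22, 2.79, 3.14, 3.14, 3.14].

## Interface

Orientations are given as a 3x3 rotation matrix whose columns are the frame's x, y, z axes.
In Python, from rig import manip gives the robot as it stands.
- The arm moves only by the shell command python3 -m inch 'ROWS' [FORCE]. ROWS is JSON, a list of rows, each an object with "linear": the shift along the tool's x, y, z in mm, a list of three; "delta_rot": the turn, a rotation vector about the tool's x, y, z in degrees, a list of three; "gripper": the finger opening in mm, from 0 to 85.4. In form: [{"linear": [dx, dy, dz], "delta_rot": [ax, ay, az], "gripper": gripper}, ...]. A call has 1 to 20 rows; each row is the pose to reach, as a shift and turn from the pose measured when the call began, along the tool's axes at that moment; what a row does not reach only later rows make up. A row lasts 1/12 s, in which the tool goes at most 41.7 mm and 7.16 degrees, less where a joint would pass 70% of its speed; a pose out of reach is approached as far as the arm can. A call with a gripper value outside its range is refused whole. The fingers move at their own pace and stop on an object; FORCE is the grip in N (left out, the last holds). Time passes only in rows, so rows that repeat a pose let the fingers close. It gives the time, the measured TCP pose, the force and the opening at its end, in the units of the state.
- manip.observe(): the state, without advancing time (a new reading comes with each control period).
- manip.snapshot(name): name is "scene" or "top"; returns a dict with "color" (384x512x3 uint8, blue, green, red), "z_map" (384x512 float32, mm along the optical axis (not along the pixel's ray), 0 where there is no reading), "fovy" (degrees; the focal length in pixels is half the picture's height over the tangent of half this angle, whatever the lens; pixels are square), "cx", "cy" (the principal point, pixels), "camera_from_world" (4x4, takes a point from world to camera coordinates). Camera axes: x right, y down, z forward; pixel columns grow to the right and rows downward; lengths in mm; the calibration is good to about 2 mm. A picture is of the moment at which its call begins.
- manip.close_job(): hands the job in, once; it reports no verdict.
The state is a dict: "clock": time; "joint_positions": joint angles; "joint_vel": joint speeds; "effort": joint torques, N m; "ee_pos": TCP position; "tool_rot": TCP orientation; "ft_force": force on the tool from outside, world axes, zero at the start; "wrist_torque": the same for the moment, N m; "finger_gap": finger opening in mm.
Only numpy, scipy, OpenCV 4.12 (cv2) and the standard library are available. Lean on these libraries where they do the work, as an engineer would, in place of code of your own. Each camera call takes 0.05 s, during which the arm holds its last target.

## Task

Slide the flush red cover of the tilted parts case fully open (it has no handle: press a fingertip on it and drag it along), take the white pillow block out and set it down upright on its base in the empty compartment of the blue kit tray, without dropping it. Then slide the cover fully shut again, leaving the other parts and tools where they are.

Things in the scene. Friction and masses are not known exactly. Their poses are not given: they have to be found in the camera images.
- cover (a joint): Travel of the case's red cover in m: 0 = fully shut over the opening, 0.150 = fully open against its end stop. It stays where it is left; dragging it takes about 2 N along its track. At the start it is 0 to 8 mm short of shut. Shut, its middle (cover_top) lies 3.5 mm to the -y side of opening.
- cover_top (a point): Middle of the top of the red cover, moving with it: flat plate 125 x 150 x 6 mm, thin black finger grooves (look only), no handle, level with the rails and end stops round it, so no edge can be caught. Axes as opening. It floats on a foam seal: pressed square to the face it gives 3 mm, solid at about 9 N. A press of 10 to 20 N square to the face gives friction enough to drag it.
- opening (a point): Middle of the compartment's mouth in the sloping face of the grey parts case (face 160 x 336 mm, 30 degrees, middle 106 mm above bench, low edge to the robot). z = out of the face, x = up the slope, y = the way the cover opens (left seen from the robot). Mouth 110 (x) x 134 mm (y); walls square to the face; floor parallel to it, 66 mm below. With the cover fully open the whole mouth is free.
- block_mid (a point): Middle, half-way up, of the white pillow block, 0.15 to 0.31 kg: base 36 (x) x 96 (y) x 15 mm, round-topped hump 36 (x) x 48 (y), 50 mm high in all, dark bore along x; z = up from its base. Grip it across x on the hump's flat sides. It starts standing square on the sloping floor, its y along the case's, 41 mm below the face, 37 mm from the upper and lower walls, between 8 mm ribs.
- tray_empty (a point): Middle of the floor of the empty compartment of the blue kit tray (270 x 130 mm, walls 30 mm high, 4 mm thick, fixed to the bench). The compartment is 122 (x) x 129 mm (y) inside, floor 4 mm above the bench; z = up, and -y points to the other compartment, which holds a spool.
- spool_tray_mid (a point): Middle of a white plastic spool (56 mm across, 75 mm high) standing in the tray's other compartment; to be left alone.
- spool_bench_mid (a point): Middle of a like spool standing on the bench at the back; to be left alone.
- black_block_mid (a point): Middle of a black pillow block of the same size standing on the bench at the back; to be left alone.
- spring_mid (a point): Middle of a steel compression spring standing on the bench at the back, 46 mm across, 90 mm high; to be left alone.
- marker_mid (a point): Middle of a marker pen, 132 mm long, 15 mm thick, lying between tray and case; to be left alone.
- driver_grip (a point): Handle of a screwdriver 190 mm long lying on the bench near the robot; to be left alone.
- tape: A roll of tape lying flat on the bench near the robot, 90 mm across, 25 mm high, origin in the middle of its underside; to be left alone.

How it is judged (in metres and radians):
On the way, in this order (a step that is already met when the one before it is completed fails the run):
1. the cover is fully open (within 12 mm of its stop) (value of joint cover above 0.138 m), for 0.1 s.
2. the block is held in the fingers, lifted clear of the case (z of block_mid in the frame of opening above 0.03 m and contact force between the fingers and block above 0.5 N), for 0.1 s.
3. the block is lowered into the empty compartment by the fingers, not dropped (still in the fingers, its base less than 12 mm above the floor) (x of block_mid in the frame of tray_empty between -0.045 and 0.045 m and y of block_mid in the frame of tray_empty between -0.045 and 0.045 m and z of block_mid in the frame of tray_empty below 0.037 m and contact force between the fingers and block above 0.3 N), for 0.05 s.
At the end, for the whole second after the job is handed in: The cover is shut to within 6 mm, and the white block stands upright on its base (within 6 degrees) at rest on the floor of the tray's empty compartment, its middle within 45 mm of the compartment's middle along each side (value of joint cover below 0.006 m and x of block_mid in the frame of tray_empty between -0.045 and 0.045 m and y of block_mid in the frame of tray_empty between -0.045 and 0.045 m and z of block_mid in the frame of tray_empty between 0.02 and 0.03 m and angle between block_mid's own z axis and vertical below 0.1 rad and linear speed of block below 0.02 m/s); the robot touches nothing.
It fails at once if one of the other parts or tools (spools, black block, spring, marker, screwdriver, tape) is moved by more than 30 mm (distance of any of spool_tray_mid, spool_bench_mid, black_block_mid, spring_mid, marker_mid, driver_grip, tape from where it was at the start of the episode above 0.03 m).
It also fails if it takes over 64 s, if anything falls off the work surface, if the arm or the gripper's body presses on something with over 40 N, if the wrist force passes 120 N, or if a joint passes its speed limit or range.

## Working session

There is one attempt and no reset: what is moved stays moved. The work goes in short steps, Python scripts to look and compute and a shell command to move; the robot and the scene stay as the last step left them, time stands still between calls to the robot, and variables do not carry over. Pictures are saved under pics/ and viewed, and the job is handed in when it is done.

```bash
ls; mkdir -p pics; python3 - <<'E'
from rig import manip
import cv2,numpy as np
print(manip.observe())
for n in ("scene","top"):
    s=manip.snapshot(n); cv2.imwrite(f"pics/{n}0.png",s["color"]); np.savez(f"{n}0.npz",**s)
    print(n,s["fovy"],s["cx"],s["cy"],s["camera_from_world"].round(3).tolist())
E
```

```text
pics
{'clock': 0.0, 'joint_positions': array([ 9.65699497e-01,  2.91250179e-01, -1.54129368e-01,  1.12669411e+00,
       -4.91049007e-05,  1.43150483e+00]), 'joint_vel': array([ 1.33066739e-04, -2.41657977e-05,  1.03364491e-03,  1.50915823e-03,
        5.57603204e-04, -3.67069981e-04]), 'effort': array([ 7.96003642e-04, -5.37139750e+01,  3.31374657e+01,  1.59948366e-02,
       -1.37789689e-04,  2.62070643e-05]), 'ee_pos': array([235.55345353, 468.69666929, 228.54680737]), 'tool_rot': array([[ 8.93460115e-01, -6.86212384e-04,  4.49142017e-01],
       [-4.49142523e-01, -1.07846913e-03,  8.93459474e-01],
       [-1.28717155e-04, -9.99999183e-01, -1.27177631e-03]]), 'ft_force': array([ 0.03402176, -0.22489477,  0.29526521]), 'wrist_torque': array([-0.02283016, -0.03541302, -0.03645663]), 'finger_gap': 85.09403843587974}
scene 53.54733714057515 256.1475014859498 192.92437628667554 [[0.304, 0.953, 0.007, -153.327], [0.826, -0.26, -0.5, -429.001], [-0.475, 0.158, -0.866, 1218.449], [0.0, 0.0, 0.0, 1.0]]
top 49.66644883892455 256.5346420321253 186.10618986505878 [[0.028, -1.0, 0.007, -14.011], [-0.998, -0.028, -0.058, 552.446], [0.059, -0.005, -0.998, 1006.321], [0.0, 0.0, 0.0, 1.0]]
```

View pics/scene0.png

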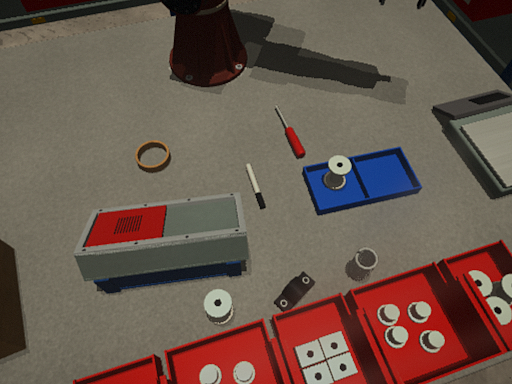

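View pics/top0.png

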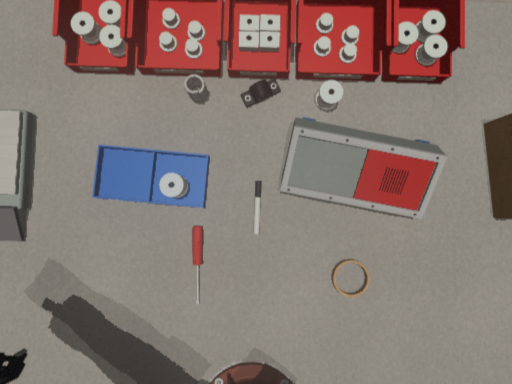

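```bash
cat > h.py <<'E'
import numpy as np,cv2
def load(n): return dict(np.load(n))
def pts(s,uv,z=None):
    f=s["color"].shape[0]/2/np.tan(np.radians(float(s["fovy"]))/2)
    uv=np.atleast_2d(np.asarray(uv,float))
    if z is None: z=np.array([s["z_map"][int(round(v)),int(round(u))] for u,v in uv])
    P=np.c_[(uv[:,0]-s["cx"])/f*z,(uv[:,1]-s["cy"])/f*z,z]
    T=np.linalg.inv(s["camera_from_world"]); return P@T[:3,:3].T+T[:3,3]
def ray(s,uv):
    T=np.linalg.inv(s["camera_from_world"]); o=T[:3,3]
    return o,pts(s,uv,np.full(len(np.atleast_2d(uv)),1.0))-o
def onplane(s,uv,p0,n):
    o,d=ray(s,uv); t=((p0-o)@n)/(d@n); return o+d*t[:,None]
def proj(s,P):
    f=s["color"].shape[0]/2/np.tan(np.radians(float(s["fovy"]))/2)
    P=np.atleast_2d(P); T=s["camera_from_world"]; c=P@T[:3,:3].T+T[:3,3]
    return np.c_[c[:,0]/c[:,2]*f+s["cx"],c[:,1]/c[:,2]*f+s["cy"]]
def crop(s,u0,v0,w,h,k,name):
    cv2.imwrite(name,cv2.resize(s["color"][v0:v0+h,u0:u0+w],None,fx=k,fy=k,interpolation=cv2.INTER_CUBIC))
E
python3 - <<'E'
from h import *
s=load("top0.npz"); crop(s,270,110,190,120,4,"pics/t1.png"); crop(s,80,135,140,85,5,"pics/t2.png")
s=load("scene0.npz"); crop(s,65,180,200,120,4,"pics/s1.png")
E
```

```text
(no output)
```

View pics/t1.png

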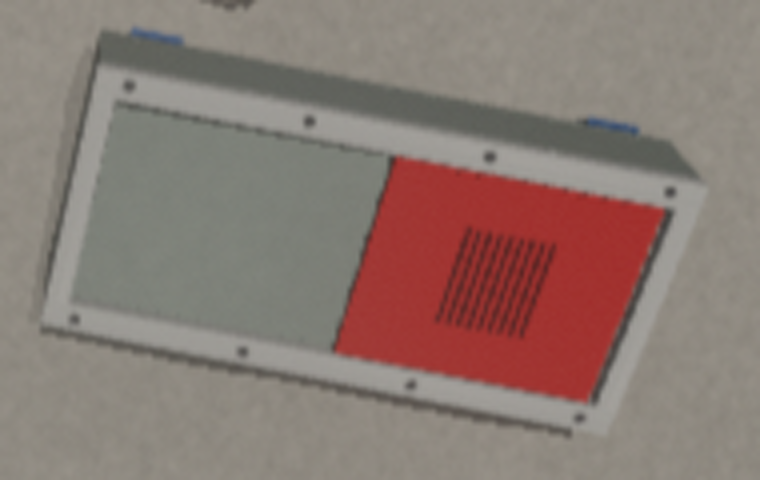

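View pics/t2.png

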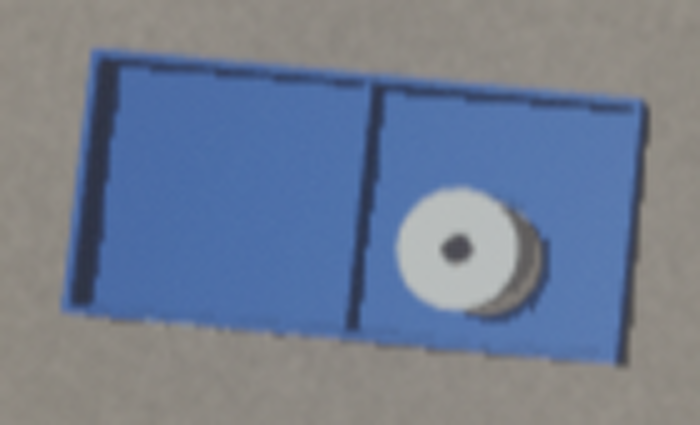

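View pics/s1.png

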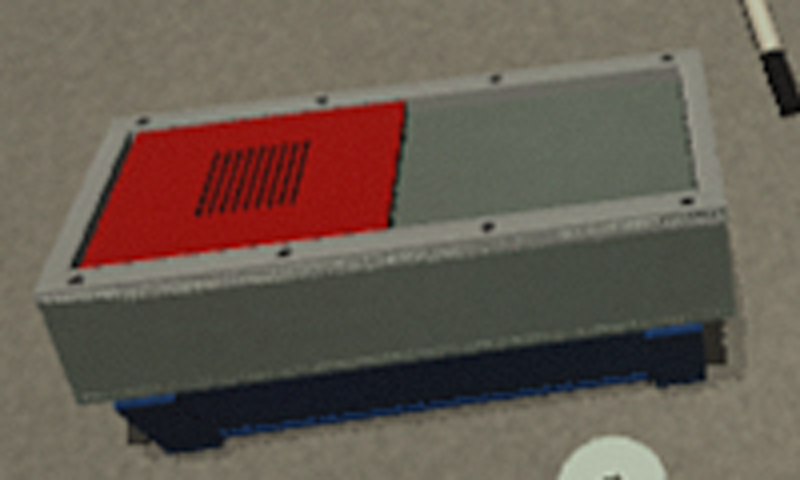

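```bash
python3 - <<'E'
from h import *
np.set_printoptions(suppress=True,precision=2)
s=load("top0.npz")
U=lambda a,k,o:(np.array(a,float)+.5)/k-.5+np.array(o)
# plane fit on depth over cover and rails
cov=U([(390,157),(668,208),(592,403),(333,352)],4,(270,110))
face=U([(98,65),(706,183),(605,433),(41,325)],4,(270,110))
def fit(s,poly,sh):
    m=np.zeros((384,512),np.uint8); c=poly.mean(0); q=c+(poly-c)*sh
    cv2.fillConvexPoly(m,q.round().astype(int),1)
    v,u=np.nonzero(m&(s["z_map"]>0)); P=pts(s,np.c_[u,v],s["z_map"][v,u]); c=P.mean(0)
    n=np.linalg.svd(P-c)[2][2]; n*=np.sign(n[2]); r=(P-c)@n; return c,n,r.std()
c,n,r=fit(s,cov,.85); print("cover",c,n,r,np.degrees(np.arccos(n[2])))
bed=U([(115,103),(385,157),(330,350),(70,303)],4,(270,110))
print("bed",fit(s,bed,.8), "offset from cover plane",(fit(s,bed,.8)[0]-c)@n)
F=onplane(s,face,c,n); print(F,[np.linalg.norm(F[i]-F[(i+1)%4]) for i in range(4)],F.mean(0))
C=onplane(s,cov,c,n); print(C,[np.linalg.norm(C[i]-C[(i+1)%4]) for i in range(4)],C.mean(0))
ss=load("scene0.npz")
cov2=U([(133,133),(407,101),(390,227),(76,267)],4,(65,180))
face2=U([(118,118),(695,50),(725,218),(40,302)],4,(65,180))
c2,n2,r2=fit(ss,cov2,.85); print("cover2",c2,n2,r2)
print(onplane(ss,face2,c2,n2),onplane(ss,face2,c2,n2).mean(0)); print(onplane(ss,cov2,c2,n2),onplane(ss,cov2,c2,n2).mean(0))
T=U([(95,50),(645,100),(622,362),(65,310)],5,(80,135))
z=np.array([0,0,1.]); Tp=onplane(s,T,np.array([0,0,30.]),z); print("tray",Tp,[np.linalg.norm(Tp[i]-Tp[(i+1)%4]) for i in range(4)],Tp.mean(0))
# floor depth
print(pts(s,U([(230,190),(500,130)],5,(80,135))))
print("bench",pts(s,[(250,250),(120,230),(330,240)]))
E
```

```text
cover [ 571.04 -305.78  107.59] [-0.49  0.08  0.87] 1.5490630647885577 30.03778581902999
bed (array([ 596.57, -154.87,   96.31]), array([-0.49,  0.08,  0.87]), np.float64(1.5725748266795159)) offset from cover plane -10.048159559201856
[[ 678.07  -75.5   146.91]
 [ 623.28 -406.19  146.88]
 [ 486.21 -384.43   66.63]
 [ 540.06  -53.11   66.07]] [np.float64(335.2022501148526), np.float64(160.31980591248725), np.float64(335.668145992439), np.float64(161.50041134378628)] [ 581.9  -229.81  106.62]
[[ 634.   -237.36  137.06]
 [ 610.25 -389.57  137.87]
 [ 503.41 -373.25   75.39]
 [ 528.73 -222.36   75.59]] [np.float64(154.0600653976582), np.float64(124.84331247887498), np.float64(153.00330303129238), np.float64(122.82362452159167)] [ 569.1  -305.63  106.48]
cover2 [ 571.67 -307.25  109.1 ] [-0.49  0.08  0.87] 0.7578978534340227
[[ 484.2  -382.87   66.49]
 [ 540.76  -55.67   67.98]
 [ 684.61  -79.51  151.94]
 [ 626.94 -404.13  149.58]] [ 584.13 -230.55  109.  ]
[[ 502.41 -373.07   75.92]
 [ 528.93 -222.48   76.88]
 [ 632.7  -239.08  137.39]
 [ 607.27 -390.33  137.11]] [ 567.82 -306.24  106.82]
tray [[642.2  389.55  30.  ]
 [625.46 120.76  30.  ]
 [497.52 127.44  30.  ]
 [515.08 397.66  30.  ]] [np.float64(269.3126043196682), np.float64(128.10958125664732), np.float64(270.78807149378827), np.float64(127.38446433715569)] [570.06 258.85  30.  ]
[[577.93 329.42   1.97]
 [612.02 196.08   1.19]]
bench [[ 394.43   13.27    0.53]
 [ 435.07  335.81    4.55]
 [ 424.55 -184.85    0.53]]
```

```bash
cat > g.py <<'E'
from h import *
from rig import manip
from scipy.spatial.transform import Rotation as Ro
np.set_printoptions(suppress=True,precision=2)
a=np.arctan2(331,54.3)
oy=np.array([np.cos(a),np.sin(a),0]); hx=np.array([np.sin(a),-np.cos(a),0])
c,s_=np.cos(np.pi/6),np.sin(np.pi/6)
ox=hx*c+np.array([0,0,s_]); oz=-hx*s_+np.array([0,0,c])
M=np.array([582,-230,106.3]); O=M+oy*-74   # opening estimate, refine
RF=np.c_[-oy,-oz,ox]
def go(P,R):
    o=manip.observe(); R0=o["tool_rot"]
    print("lin",R0.T@(P-o["ee_pos"]),"rot",Ro.from_matrix(R0.T@R).as_rotvec(degrees=True))
def st():
    o=manip.observe(); print("t",o["clock"],"tcp",o["ee_pos"],"F",o["ft_force"],"gap",o["finger_gap"],"q",o["joint_positions"])
    return o
def inO(P): return np.array([ (P-O)@ox,(P-O)@oy,(P-O)@oz])
E
python3 - <<'E'
from g import *
C=np.array([568.5,-306,106.6]); print(inO(C),oy,oz)
go(O+oy*-3+oz*75,RF)
E
```

```text
[-0.73 -3.18  0.77] [0.16 0.99 0.  ] [-0.49  0.08  0.87]
lin [ 610.59   57.87 -553.29] rot [ 25.9   70.88 -18.96]
```

```bash
python3 -m inch '[{"linear":[610,58,-553],"delta_rot":[25.9,70.9,-19],"gripper":0},{"linear":[610,58,-553],"delta_rot":[25.9,70.9,-19],"gripper":0},{"linear":[610,58,-553],"delta_rot":[25.9,70.9,-19],"gripper":0},{"linear":[610,58,-553],"delta_rot":[25.9,70.9,-19],"gripper":0},{"linear":[610,58,-553],"delta_rot":[25.9,70.9,-19],"gripper":0},{"linear":[610,58,-553],"delta_rot":[25.9,70.9,-19],"gripper":0},{"linear":[610,58,-553],"delta_rot":[25.9,70.9,-19],"gripper":0},{"linear":[610,58,-553],"delta_rot":[25.9,70.9,-19],"gripper":0},{"linear":[610,58,-553],"delta_rot":[25.9,70.9,-19],"gripper":0},{"linear":[610,58,-553],"delta_rot":[25.9,70.9,-19],"gripper":0},{"linear":[610,58,-553],"delta_rot":[25.9,70.9,-19],"gripper":0},{"linear":[610,58,-553],"delta_rot":[25.9,70.9,-19],"gripper":0},{"linear":[610,58,-553],"delta_rot":[25.9,70.9,-19],"gripper":0},{"linear":[610,58,-553],"delta_rot":[25.9,70.9,-19],"gripper":0},{"linear":[610,58,-553],"delta_rot":[25.9,70.9,-19],"gripper":0},{"linear":[610,58,-553],"delta_rot":[25.9,70.9,-19],"gripper":0},{"linear":[610,58,-553],"delta_rot":[25.9,70.9,-19],"gripper":0},{"linear":[610,58,-553],"delta_rot":[25.9,70.9,-19],"gripper":0},{"linear":[610,58,-553],"delta_rot":[25.9,70.9,-19],"gripper":0},{"linear":[610,58,-553],"delta_rot":[25.9,70.9,-19],"gripper":0}]'; python3 - <<'E'
from g import *
st(); go(O+oy*-3+oz*30,RF)
E
```

```text
clock: 1.77
ee_pos: [531.4, -299.7, 170.5]
tool_rot: [[-0.163, 0.493, 0.854], [-0.987, -0.082, -0.141], [-0.0, -0.866, 0.5]]
ft_force: [1.2, 0.4, 0.4]
finger_gap: 0.0
t 1.7667 tcp [ 531.43 -299.74  170.52] F [1.17 0.39 0.44] gap 0.006969344427545517 q [-0.79  0.19 -0.62  0.33  0.3   1.01]
lin [-0.04 44.93  1.33] rot [ 0.01 -0.06  0.04]
```

```bash
python3 -m inch '[{"linear":[0,25,1],"delta_rot":[0,0,0],"gripper":0},{"linear":[0,40,1],"delta_rot":[0,0,0],"gripper":0},{"linear":[0,46,1],"delta_rot":[0,0,0],"gripper":0},{"linear":[0,48,1],"delta_rot":[0,0,0],"gripper":0},{"linear":[0,48,1],"delta_rot":[0,0,0],"gripper":0}]'; python3 - <<'E'
from g import *
o=st(); print("n",o["ft_force"]@oz,"tip",inO(o["ee_pos"])-[0,0,25]); go(O+oy*-3+oz*25,RF)
E
```

```text
clock: 2.18
ee_pos: [555.6, -303.0, 129.0]
tool_rot: [[-0.163, 0.492, 0.855], [-0.987, -0.08, -0.141], [-0.001, -0.867, 0.499]]
ft_force: [-1.2, -0.1, 0.2]
finger_gap: 0.1
t 2.1833 tcp [ 555.57 -303.02  129.04] F [-1.18 -0.11  0.16] gap 0.11157608095926698 q [-0.76  0.28 -0.63  0.22  0.29  1.04]
n 0.707305549465012 tip [-0.98 -2.33  1.83]
lin [0.67 1.83 0.98] rot [ 0.07 -0.06 -0.02]
```

```bash
python3 -m inch '[{"linear":[0,2,0],"delta_rot":[0,0,0],"gripper":0},{"linear":[0,3,0],"delta_rot":[0,0,0],"gripper":0},{"linear":[0,3,0],"delta_rot":[0,0,0],"gripper":0}]'; python3 - <<'E'
from g import *
o=st(); print("n",o["ft_force"]@oz,"tip",inO(o["ee_pos"])-[0,0,25])
E
```

```text
clock: 2.43
ee_pos: [557.2, -303.1, 127.2]
tool_rot: [[-0.162, 0.493, 0.855], [-0.987, -0.081, -0.141], [-0.0, -0.866, 0.5]]
ft_force: [0.2, 0.1, -0.5]
finger_gap: -0.0
t 2.4333 tcp [ 557.24 -303.11  127.24] F [ 0.18  0.12 -0.55] gap -0.020241999349939678 q [-0.76  0.29 -0.63  0.21  0.29  1.04]
n -0.5491635044503861 tip [-0.44 -2.15 -0.57]
```

```bash
python3 -m inch '[{"linear":[0,1,0],"delta_rot":[0,0,0],"gripper":0},{"linear":[0,2,0],"delta_rot":[0,0,0],"gripper":0},{"linear":[0,2,0],"delta_rot":[0,0,0],"gripper":0}]'; python3 - <<'E'
from g import *
o=st(); print("n",o["ft_force"]@oz,"tip",inO(o["ee_pos"])-[0,0,25])
E
```

```text
clock: 2.68
ee_pos: [558.3, -303.3, 125.7]
tool_rot: [[-0.162, 0.493, 0.855], [-0.987, -0.081, -0.14], [0.0, -0.866, 0.5]]
ft_force: [-0.0, -0.1, -0.1]
finger_gap: -0.1
t 2.6833 tcp [ 558.3  -303.3   125.69] F [-0.04 -0.13 -0.09] gap -0.07899658233025891 q [-0.76  0.29 -0.63  0.21  0.28  1.04]
n -0.07459276720704114 tip [-0.28 -2.17 -2.45]
```

```bash
python3 -m inch '[{"linear":[0,1,0],"delta_rot":[0,0,0],"gripper":0},{"linear":[0,2,0],"delta_rot":[0,0,0],"gripper":0},{"linear":[0,2,0],"delta_rot":[0,0,0],"gripper":0}]'; python3 - <<'E'
from g import *
o=st(); print("n",o["ft_force"]@oz,"tip",inO(o["ee_pos"])-[0,0,25])
E
```

```text
clock: 2.93
ee_pos: [559.3, -303.4, 123.8]
tool_rot: [[-0.162, 0.493, 0.855], [-0.987, -0.081, -0.14], [0.0, -0.866, 0.5]]
ft_force: [-0.2, 0.6, -0.8]
finger_gap: 0.0
t 2.9333 tcp [ 559.29 -303.42  123.77] F [-0.23  0.56 -0.79] gap 0.033172956096443634 q [-0.76  0.29 -0.63  0.2   0.28  1.04]
n -0.5258135317572816 tip [-0.38 -2.12 -4.61]
```

```bash
python3 - <<'E'
from g import *
s=manip.snapshot("scene"); crop(s,65,150,200,150,4,"pics/s2.png"); np.savez("s2.npz",**s)
o=manip.observe(); print((proj(s,[o["ee_pos"],o["ee_pos"]-25*oz])-[65,150])*4)
E
```

```text
[[246.03 266.63]
 [257.21 305.63]]
```

View pics/s2.png

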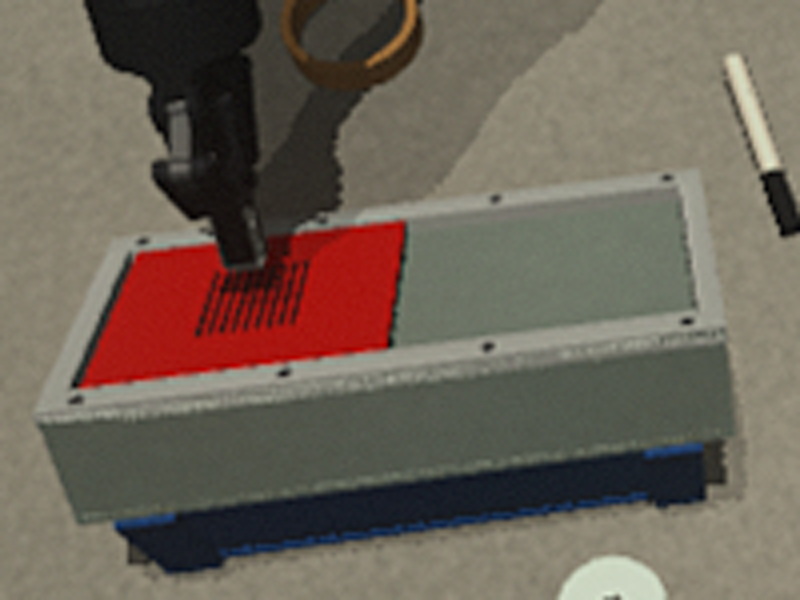

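```bash
python3 - <<'E'
from g import *
s=load("s2.npz"); crop(s,108,195,44,44,14,"pics/s3.png")
for v in range(206,232,2):
    r=pts(s,[(u,v) for u in range(116,142,2)]); print(v,[round(inO(p)[2]) for p in r])
E
```

```text
206 [-37, 50, 54, 52, 53, 51, 47, 42, 1, 2, 1, 1, 1]
208 [2, 1, 50, 49, 49, 49, 43, 41, 1, 1, 1, 2, 0]
210 [1, 2, 45, 44, 43, 43, 38, 38, 2, 2, 2, 0, 2]
212 [1, 1, 36, 40, 38, 39, 35, 34, 1, 2, 2, 2, 1]
214 [2, 2, 31, 35, 35, 34, 34, 28, 1, 0, 2, 2, 1]
216 [1, 0, 1, 26, 25, 25, 23, 2, 2, 3, 0, 1, 0]
218 [0, 0, 3, 2, 1, 2, 1, 2, 2, 3, 3, 2, 2]
220 [2, 2, 1, 1, 1, 2, 1, 1, 2, 1, 1, 3, 1]
222 [0, 2, 2, 2, 2, 2, 1, 1, 1, 3, 1, 0, 2]
224 [1, 2, 2, 1, 1, 1, 1, -1, 1, 3, 2, 2, 0]
226 [1, 1, 2, 2, 0, 3, 1, 1, 1, 1, 2, 0, 2]
228 [1, 2, 0, 2, 2, 1, 2, 2, 2, 1, 2, 2, 1]
230 [1, 1, 2, 2, 1, 0, 1, 2, 2, 2, 0, 1, 0]
```

View pics/s3.png

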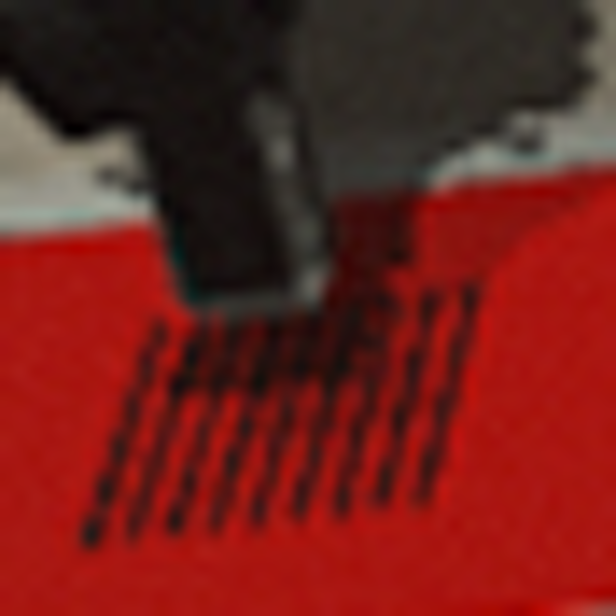

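```bash
python3 -m inch '[{"linear":[0,6,0],"delta_rot":[0,0,0],"gripper":0},{"linear":[0,12,0],"delta_rot":[0,0,0],"gripper":0},{"linear":[0,15,0],"delta_rot":[0,0,0],"gripper":0},{"linear":[0,16,0],"delta_rot":[0,0,0],"gripper":0},{"linear":[0,16,0],"delta_rot":[0,0,0],"gripper":0}]'; python3 - <<'E'
from g import *
o=st(); print("n",o["ft_force"]@oz,"tcp",inO(o["ee_pos"]))
E
```

```text
clock: 3.4
ee_pos: [567.1, -304.5, 109.3]
tool_rot: [[-0.162, 0.493, 0.855], [-0.987, -0.08, -0.141], [-0.001, -0.866, 0.499]]
ft_force: [-0.0, -0.3, -0.4]
finger_gap: 0.1
t 3.4 tcp [ 567.08 -304.46  109.26] F [-0.03 -0.27 -0.35] gap 0.1100787932742508 q [-0.75  0.33 -0.63  0.17  0.28  1.05]
n -0.3123838307631026 tcp [-0.83 -1.89  3.9 ]
```

```bash
python3 -m inch '[{"linear":[0,1,0],"delta_rot":[0,0,0],"gripper":0},{"linear":[0,2,0],"delta_rot":[0,0,0],"gripper":0},{"linear":[0,3,0],"delta_rot":[0,0,0],"gripper":0},{"linear":[0,3,0],"delta_rot":[0,0,0],"gripper":0}]'; python3 - <<'E'
from g import *
o=st(); print("n",o["ft_force"]@oz,"tcp",inO(o["ee_pos"]))
E
```

```text
clock: 3.73
ee_pos: [568.6, -304.7, 106.6]
tool_rot: [[-0.162, 0.493, 0.855], [-0.987, -0.08, -0.141], [-0.001, -0.867, 0.499]]
ft_force: [-0.6, 0.1, -0.2]
finger_gap: 0.2
t 3.7333 tcp [ 568.57 -304.7   106.6 ] F [-0.61  0.12 -0.2 ] gap 0.18575822311849033 q [-0.75  0.33 -0.63  0.16  0.28  1.05]
n 0.141363541512399 tcp [-0.86 -1.89  0.84]
```

```bash
python3 -m inch '[{"linear":[0,1,0],"delta_rot":[0,0,0],"gripper":0},{"linear":[0,2,0],"delta_rot":[0,0,0],"gripper":0},{"linear":[0,3,0],"delta_rot":[0,0,0],"gripper":0},{"linear":[0,3,0],"delta_rot":[0,0,0],"gripper":0}]'; python3 - <<'E'
from g import *
o=st(); print("n",o["ft_force"]@oz,"tcp",inO(o["ee_pos"]))
s=manip.snapshot("scene"); crop(s,108,195,44,44,14,"pics/s4.png"); np.savez("s4.npz",**s)
for v in range(206,232,2):
    r=pts(s,[(u,v) for u in range(116,142,2)]); print(v,[round(inO(p)[2]) for p in r])
E
```

```text
clock: 4.07
ee_pos: [570.2, -305.0, 104.0]
tool_rot: [[-0.162, 0.493, 0.855], [-0.987, -0.08, -0.141], [-0.0, -0.866, 0.499]]
ft_force: [-0.4, -0.4, 2.4]
finger_gap: -0.1
t 4.0667 tcp [ 570.19 -305.02  104.03] F [-0.44 -0.43  2.38] gap -0.1376237512728769 q [-0.75  0.34 -0.63  0.15  0.28  1.05]
n 2.2434718658553794 tcp [-0.71 -1.95 -2.21]
206 [81, 79, 77, 76, 68, 61, 53, 48, 2, 1, 3, 2, 1]
208 [72, 71, 70, 68, 66, 59, 47, 44, 0, 1, -1, 1, 0]
210 [64, 56, 54, 54, 58, 56, 52, 40, 1, 1, 0, 0, 1]
212 [55, 52, 51, 50, 49, 51, 45, 34, 26, 1, 0, 1, -1]
214 [2, 1, 2, 34, 33, 33, 34, 28, 23, 1, 1, 0, 1]
216 [0, -1, 0, 31, 29, 29, 28, 24, 22, 3, 1, 1, 1]
218 [0, 1, 1, 20, 25, 22, 24, 20, 17, 10, 1, 1, 0]
220 [1, 1, 0, 17, 20, 19, 18, 18, 13, 7, 1, 1, 0]
222 [1, 2, 0, 0, 14, 12, 12, 14, 8, 5, 0, 1, 0]
224 [2, 2, 1, 1, 5, 8, 8, 5, 4, 1, 1, 1, 0]
226 [-1, 0, 1, 2, 1, 2, 1, 1, -1, 0, 1, 1, 0]
228 [1, 1, 0, 2, 0, 0, 1, 1, 2, 0, 1, 0, 1]
230 [0, 1, -1, 1, 1, 0, 1, 0, 0, 1, 1, 1, 0]
```

View pics/s4.png

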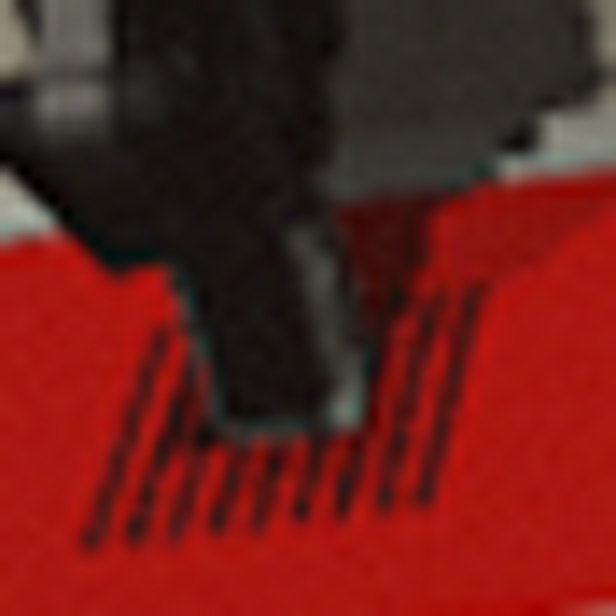

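```bash
python3 -m inch '[{"linear":[0,1,0],"delta_rot":[0,0,0],"gripper":0},{"linear":[0,2,0],"delta_rot":[0,0,0],"gripper":0},{"linear":[0,3,0],"delta_rot":[0,0,0],"gripper":0},{"linear":[0,3,0],"delta_rot":[0,0,0],"gripper":0}]'; python3 - <<'E'
from g import *
o=st(); print("n",o["ft_force"]@oz,"tcp",inO(o["ee_pos"]))
E
```

```text
clock: 4.45
ee_pos: [571.4, -305.3, 101.9]
tool_rot: [[-0.162, 0.493, 0.855], [-0.987, -0.081, -0.141], [-0.0, -0.866, 0.499]]
ft_force: [-8.9, 2.5, 11.6]
finger_gap: -0.4
t 4.45 tcp [ 571.45 -305.25  101.85] F [-8.89  2.51 11.64] gap -0.35399263086827115 q [-0.74  0.35 -0.63  0.15  0.28  1.05]
n 14.668543910242601 tcp [-0.69 -1.97 -4.73]
```

```bash
python3 -m inch '[{"linear":[-3,0.6,0],"delta_rot":[0,0,0],"gripper":0},{"linear":[-8,0.6,0],"delta_rot":[0,0,0],"gripper":0},{"linear":[-15,0.6,0],"delta_rot":[0,0,0],"gripper":0},{"linear":[-22,0.6,0],"delta_rot":[0,0,0],"gripper":0},{"linear":[-30,0.6,0],"delta_rot":[0,0,0],"gripper":0},{"linear":[-36,0.6,0],"delta_rot":[0,0,0],"gripper":0},{"linear":[-40,0.6,0],"delta_rot":[0,0,0],"gripper":0},{"linear":[-40,0.6,0],"delta_rot":[0,0,0],"gripper":0}]'; python3 - <<'E'
from g import *
o=st(); print("n",o["ft_force"]@oz,"tcp",inO(o["ee_pos"]))
s=manip.snapshot("scene"); crop(s,65,150,200,150,4,"pics/s5.png")
E
```

```text
clock: 5.12
ee_pos: [578.1, -265.5, 101.9]
tool_rot: [[-0.162, 0.493, 0.855], [-0.987, -0.081, -0.141], [0.0, -0.866, 0.5]]
ft_force: [-8.6, 2.8, 11.2]
finger_gap: 0.0
t 5.1167 tcp [ 578.1  -265.51  101.86] F [-8.58  2.79 11.23] gap 0.025954643569671348 q [-0.67  0.32 -0.67  0.11  0.25  1.12]
n 14.182072690929573 tcp [-0.58 38.32 -4.8 ]
```

View pics/s5.png

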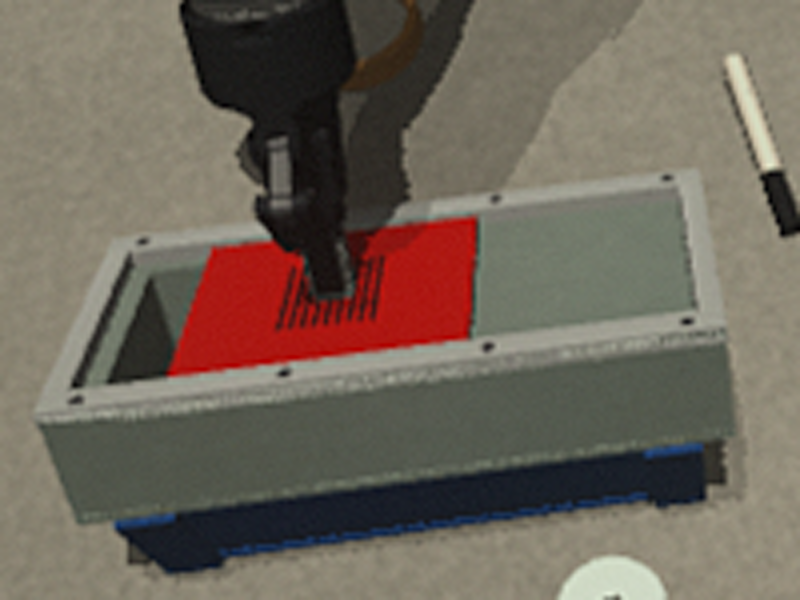

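The cover follows the finger (its left edge moved from about 405 to 478 px in the crop). I'll drag it the rest of the way.

```bash
python3 -m inch '[{"linear":[-4,0.6,0],"delta_rot":[0,0,0],"gripper":0},{"linear":[-12,0.6,0],"delta_rot":[0,0,0],"gripper":0},{"linear":[-20,0.6,0],"delta_rot":[0,0,0],"gripper":0},{"linear":[-28,0.6,0],"delta_rot":[0,0,0],"gripper":0},{"linear":[-36,0.6,0],"delta_rot":[0,0,0],"gripper":0},{"linear":[-44,0.6,0],"delta_rot":[0,0,0],"gripper":0},{"linear":[-52,0.6,0],"delta_rot":[0,0,0],"gripper":0},{"linear":[-60,0.6,0],"delta_rot":[0,0,0],"gripper":0},{"linear":[-68,0.6,0],"delta_rot":[0,0,0],"gripper":0},{"linear":[-76,0.6,0],"delta_rot":[0,0,0],"gripper":0},{"linear":[-84,0.6,0],"delta_rot":[0,0,0],"gripper":0},{"linear":[-92,0.6,0],"delta_rot":[0,0,0],"gripper":0},{"linear":[-98,0.6,0],"delta_rot":[0,0,0],"gripper":0},{"linear":[-104,0.6,0],"delta_rot":[0,0,0],"gripper":0},{"linear":[-110,0.6,0],"delta_rot":[0,0,0],"gripper":0},{"linear":[-113,0.6,0],"delta_rot":[0,0,0],"gripper":0},{"linear":[-113,0.6,0],"delta_rot":[0,0,0],"gripper":0}]'; python3 - <<'E'
from g import *
o=st(); print("n",o["ft_force"]@oz,"y",o["ft_force"]@oy,"tcp",inO(o["ee_pos"]))
s=manip.snapshot("scene"); crop(s,65,150,200,150,4,"pics/s6.png")
E
```

```text
clock: 6.58
ee_pos: [597.1, -155.1, 102.2]
tool_rot: [[-0.164, 0.494, 0.854], [-0.987, -0.084, -0.14], [0.002, -0.866, 0.501]]
ft_force: [-6.4, -4.2, 9.3]
finger_gap: 0.6
t 6.5833 tcp [ 597.11 -155.09  102.18] F [-6.44 -4.24  9.32] gap 0.5827734948233149 q [-0.45  0.28 -0.75  0.03  0.14  1.32]
n 10.904061435919612 y -5.2265629905603825 tcp [  0.35 150.36  -4.96]
```

View pics/s6.png

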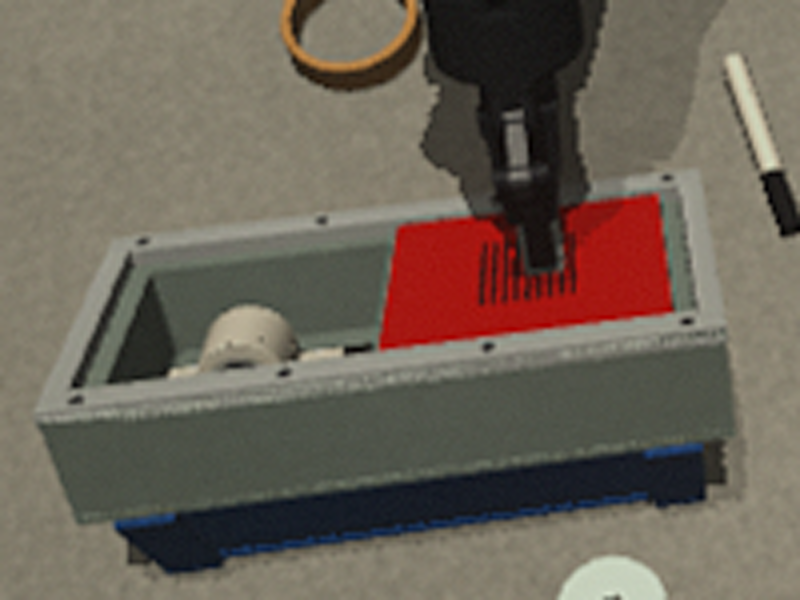

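```bash
python3 -m inch '[{"linear":[3,-15,0],"delta_rot":[0,0,0],"gripper":0},{"linear":[20,-45,0],"delta_rot":[0,0,0],"gripper":60},{"linear":[50,-80,0],"delta_rot":[0,0,0],"gripper":60},{"linear":[90,-110,0],"delta_rot":[0,0,0],"gripper":60},{"linear":[120,-125,0],"delta_rot":[0,0,0],"gripper":60},{"linear":[120,-125,0],"delta_rot":[0,0,0],"gripper":60},{"linear":[120,-125,0],"delta_rot":[0,0,0],"gripper":60}]'; python3 - <<'E'
from g import *
st()
for n in("scene","top"):
    s=manip.snapshot(n); np.savez(n+"7.npz",**s)
    crop(s,*((65,150,200,150,4) if n=="scene" else (270,90,190,140,4)),f"pics/{n}7.png")
E
```

```text
clock: 7.22
ee_pos: [515.7, -266.0, 212.4]
tool_rot: [[-0.167, 0.496, 0.852], [-0.986, -0.087, -0.142], [0.004, -0.864, 0.503]]
ft_force: [0.2, -0.5, -0.8]
finger_gap: 60.1
t 7.2167 tcp [ 515.75 -266.05  212.36] F [ 0.16 -0.55 -0.77] gap 60.12355184860157 q [-0.76  0.07 -0.64  0.41  0.28  1.04]
```

View pics/scene7.png

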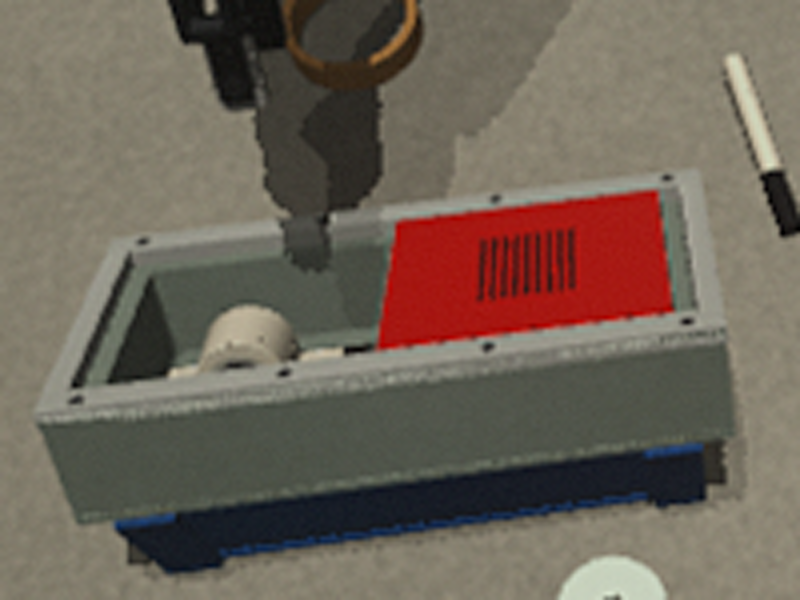

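View pics/top7.png

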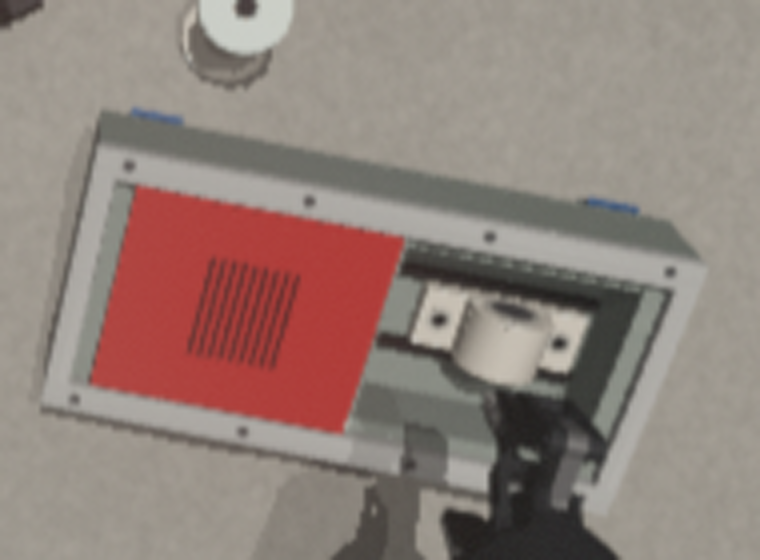

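```bash
python3 - <<'E'
from g import *
s=load("top7.npz")
U=lambda a,k,o:(np.array(a,float)+.5)/k-.5+np.array(o)
P0=np.array([571,-305.8,107.])
f=lambda a:np.array([inO(p) for p in onplane(s,U(a,4,(270,90)),P0,oz)])
print("cover now",f([(133,185),(404,237),(344,433),(90,384)]),f([(133,185),(404,237),(344,433),(90,384)]).mean(0))
s0=load("top0.npz"); print("before",np.array([inO(p) for p in onplane(s0,U([(390,157),(668,208),(592,403),(333,352)],4,(270,110)),P0,oz)]))
print("left rail inner",f([(115,183),(75,382)]),"right rail inner",f([(672,290),(605,470)]))
# mouth floor-level & hump top
print("block holes (base top -51)",end="")
Pb=P0-51*oz
print([inO(p) for p in onplane(s,U([(439,319),(560,343)],4,(270,90)),Pb,oz)])
E
```

```text
cover now [[ 62.11 218.56  -0.1 ]
 [ 62.2   67.69  -0.1 ]
 [-61.44  66.52  -0.1 ]
 [-61.45 216.6   -0.1 ]] [  0.36 142.34  -0.1 ]
before [[ 60.69  75.04  -0.1 ]
 [ 62.1  -79.15  -0.1 ]
 [-62.78 -80.3   -0.1 ]
 [-62.15  72.82  -0.1 ]]
left rail inner [[ 61.28 228.42  -0.1 ]
 [-62.02 225.35  -0.1 ]] right rail inner [[ 61.41 -81.62  -0.1 ]
 [-53.02 -84.55  -0.1 ]]
block holes (base top -51)[array([ -0.7 ,  19.86, -51.1 ]), array([ -1.13, -53.04, -51.1 ])]
```

```bash
python3 - <<'E'
from g import *
go(O-0.5*ox-16.6*oy+20*oz,RF)
s=load("scene7.npz"); crop(s,95,140,60,60,10,"pics/f.png")
o=manip.observe();print("tcp px",(proj(s,o["ee_pos"])-[95,140])*10)
s=load("top7.npz"); crop(s,370,180,60,60,10,"pics/ft.png")
print("tcp px",(proj(s,o["ee_pos"])-[370,180])*10)
E
```

```text
lin [47.43 99.98  0.  ] rot [-0.01 -0.07  0.12]
tcp px [[366.06 326.28]]
tcp px [[189.88 227.57]]
```

View pics/f.png

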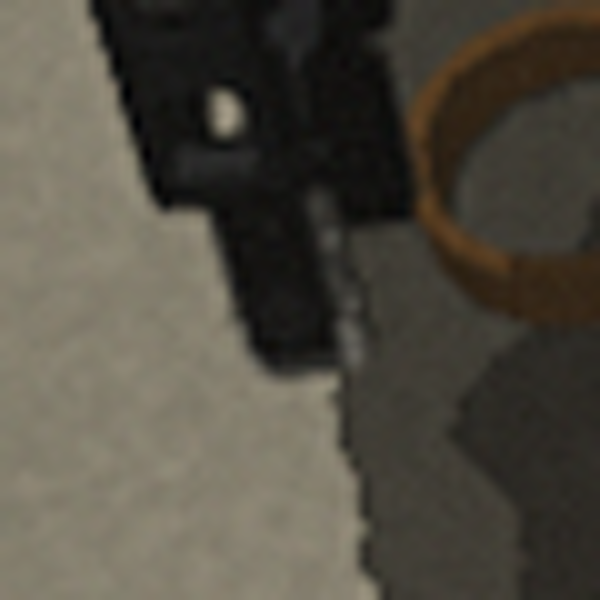

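View pics/ft.png

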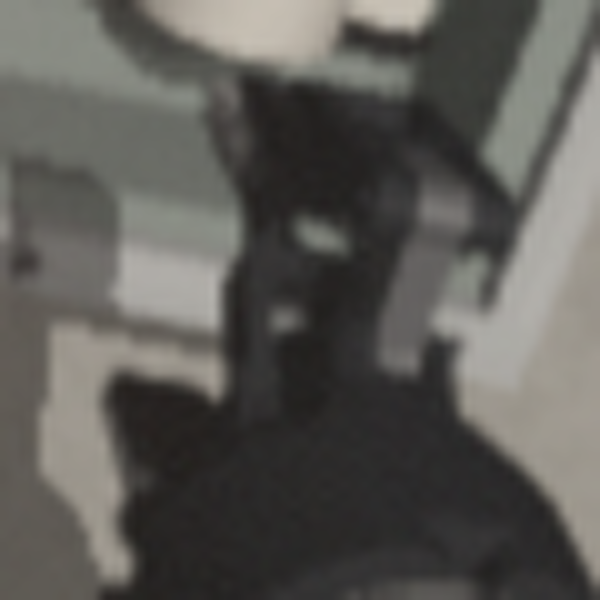

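```bash
python3 - <<'E'
from g import *
o=st(); p=o["ee_pos"]; R=o["tool_rot"]
for n,of,k in(("scene",[95,140],10),("top",[370,180],10)):
    s=load(n+"7.npz")
    for d in([0,0,0],[0,0,30],[0,0,-30],[0,-25,30],[25,0,30],[25,0,-30],[11,0,30]): print(n,d,(proj(s,p+R@np.array(d))-of)*k)
    s=manip.snapshot(n); np.savez(n+"8.npz",**s); crop(s,*((65,120,180,135,4) if n=="scene" else (330,110,120,120,5)),f"pics/{n}8.png")
    print("now",n,(proj(s,manip.observe()["ee_pos"])-([65,120] if n=="scene" else [330,110]))*(4 if n=="scene" else 5))
E
```

```text
t 7.3167 tcp [ 515.5  -262.63  209.89] F [0.39 0.26 0.58] gap 59.91464236189558 q [-0.76  0.07 -0.64  0.41  0.28  1.04]
scene [0, 0, 0] [[366.06 326.28]]
scene [0, 0, 30] [[341.84 396.57]]
scene [0, 0, -30] [[388.67 260.66]]
scene [0, -25, 30] [[310.8  279.05]]
scene [25, 0, 30] [[208.12 412.01]]
scene [25, 0, -30] [[263.99 274.72]]
scene [11, 0, 30] [[283.09 403.36]]
now scene [[268.42 210.7 ]]
top [0, 0, 0] [[189.88 227.57]]
top [0, 0, 30] [[237.54  96.27]]
top [0, 0, -30] [[143.74 354.67]]
top [0, -25, 30] [[264.37 154.74]]
top [25, 0, 30] [[362.7  120.66]]
top [25, 0, -30] [[264.89 378.32]]
top [11, 0, 30] [[292.61 107.  ]]
now top [[291.43 463.39]]
```

View pics/scene8.png

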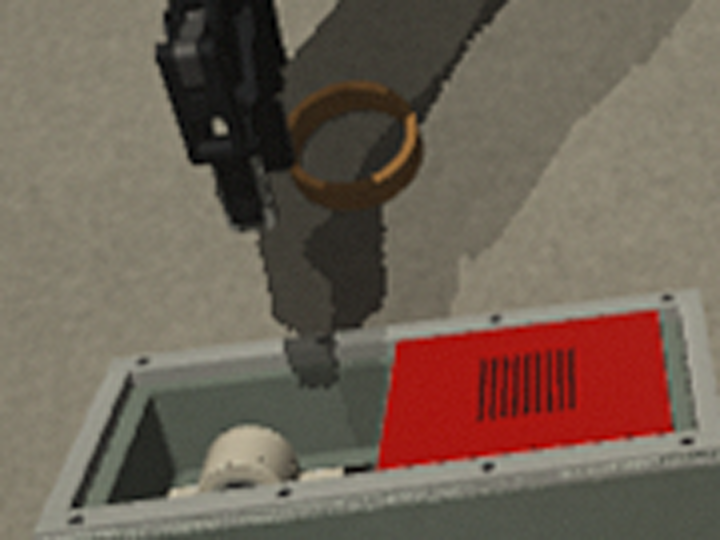

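View pics/top8.png

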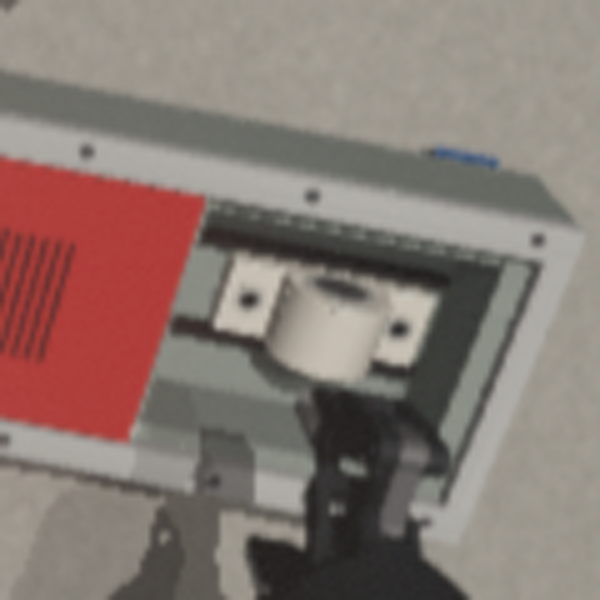

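```bash
python3 - <<'E'
from g import *
go(O-0.5*ox-16.6*oy+20*oz,RF)
E
```

```text
lin [48.78 99.41  0.4 ] rot [0.05 0.01 0.03]
```

```bash
python3 -m inch '[{"linear":[20,35,0],"delta_rot":[0,0,0],"gripper":60},{"linear":[49,70,0],"delta_rot":[0,0,0],"gripper":60},{"linear":[49,95,0],"delta_rot":[0,0,0],"gripper":60},{"linear":[49,99,0],"delta_rot":[0,0,0],"gripper":60},{"linear":[49,99,0],"delta_rot":[0,0,0],"gripper":60},{"linear":[49,99,0],"delta_rot":[0,0,0],"gripper":60}]'; python3 - <<'E'
from g import *
o=st(); print(inO(o["ee_pos"])); go(O-0.5*ox-16.6*oy-55*oz,RF)
for n in("scene","top"):
    s=manip.snapshot(n); np.savez(n+"9.npz",**s)
    crop(s,*((75,170,100,80,8) if n=="scene" else (340,120,90,70,8)),f"pics/{n}9.png")
    print("tcp, block mid",(proj(s,[o["ee_pos"],O-16.6*oy-.5*ox-41*oz])-([75,170] if n=="scene" else [340,120]))*8)
E
```

```text
clock: 7.92
ee_pos: [556.4, -316.0, 123.1]
tool_rot: [[-0.16, 0.492, 0.856], [-0.987, -0.079, -0.139], [-0.001, -0.867, 0.498]]
ft_force: [0.4, -0.5, 0.3]
finger_gap: 60.3
t 7.9167 tcp [ 556.41 -316.02  123.06] F [ 0.4  -0.53  0.3 ] gap 60.28327923106408 q [-0.78  0.31 -0.61  0.22  0.29  1.02]
[ -1.43 -15.03  20.18]
lin [ 1.69 75.18  1.09] rot [ 0.13  0.07 -0.08]
tcp, block mid [[362.97 378.21]
 [411.85 567.51]]
tcp, block mid [[483.63 525.25]
 [443.67 431.88]]
```

View pics/scene9.png

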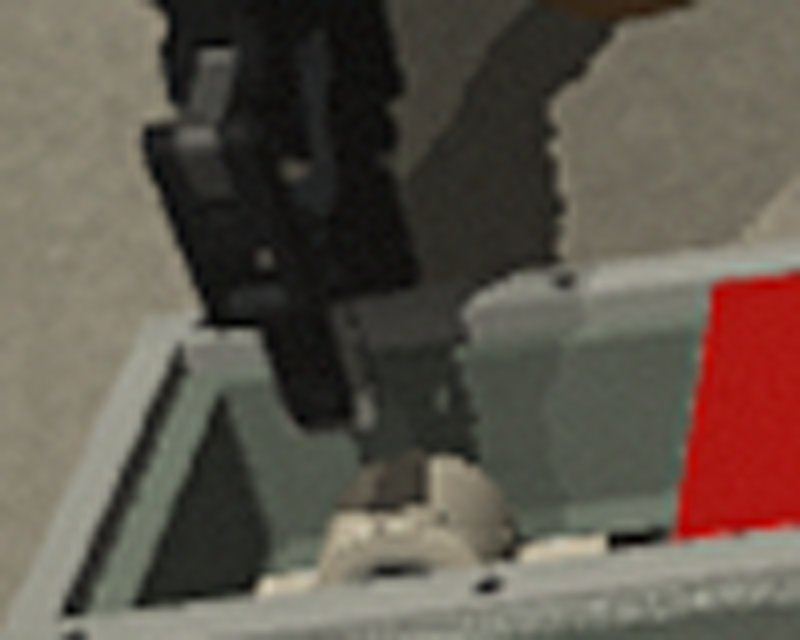

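View pics/top9.png

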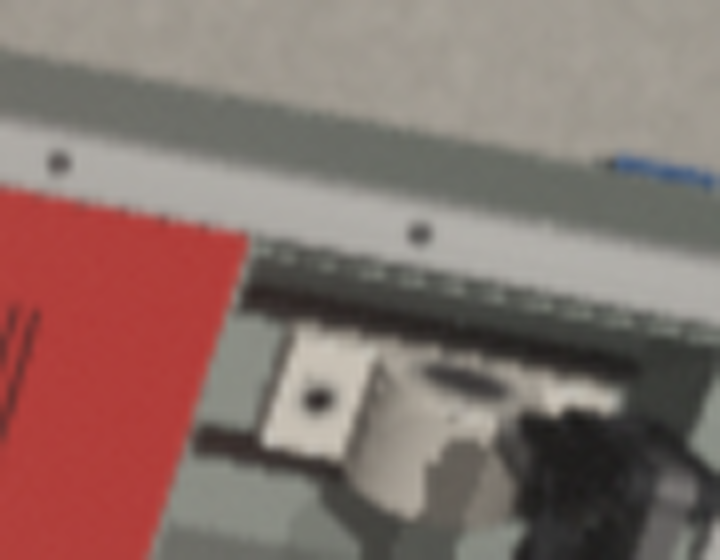

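```bash
python3 - <<'E'
from g import *
o=manip.observe(); p=o["ee_pos"];R=o["tool_rot"]
for n in("scene","top"):
    s=load(n+"9.npz"); v,u=np.nonzero(s["z_map"]>0); P=pts(s,np.c_[u,v],s["z_map"][v,u])
    t=(P-p)@R
    m=(abs(t[:,0])<60)&(abs(t[:,2])<60)&(t[:,1]<25)&(t[:,1]>-60)
    dark=s["color"][v,u].max(1)<70
    for a in range(-40,20,5):
        k=m&dark&(t[:,1]>=a)&(t[:,1]<a+5)
        if k.sum()>3: print(n,a,k.sum(),"x",np.percentile(t[k,0],[3,97]),"z",np.percentile(t[k,2],[3,97]))
    q=np.array([(P-O)@ox,(P-O)@oy,(P-O)@oz]).T
    for a in range(-70,-10,5):
        k=(abs(q[:,0])<50)&(q[:,1]>-75)&(q[:,1]<60)&(q[:,2]>=a)&(q[:,2]<a+5)&(s["color"][v,u].min(1)>110)
        if k.sum()>3: print(n,"blk",a,k.sum(),"x",np.percentile(q[k,0],[3,97]),"y",np.percentile(q[k,1],[3,97]))
E
```

```text
scene -40 42 x [-12.53   6.81] z [-34.35  41.05]
scene -35 46 x [-12.88   7.8 ] z [-37.64  41.61]
scene -30 47 x [-12.71   8.29] z [-35.32  41.49]
scene -25 45 x [-12.73   4.46] z [-36.09  41.14]
scene -20 45 x [-12.66   8.  ] z [-36.72  40.4 ]
scene -15 26 x [-12.69   5.4 ] z [-36.79  38.51]
scene -10 23 x [-9.36  5.9 ] z [-36.38  34.07]
scene blk -55 10 x [-20.99 -14.64] y [-60.92  27.48]
scene blk -50 26 x [-18.67 -11.13] y [-62.28  31.06]
scene blk -35 4 x [12.23 15.06] y [-2.56  4.01]
scene blk -30 15 x [12.5  17.16] y [-36.4    2.58]
scene blk -25 46 x [-14.19  15.92] y [-34.28   1.26]
scene blk -20 56 x [-15.15  16.01] y [-28.71  -2.59]
scene blk -15 4 x [12.02 14.86] y [-19.33 -11.55]
top -40 9 x [-12.72  -3.65] z [-36.59  42.06]
top -35 18 x [-12.12   1.14] z [-38.08  41.91]
top -30 20 x [-12.64   2.05] z [-35.4   42.24]
top -25 15 x [-12.34   6.89] z [-34.96  42.16]
top -20 17 x [-11.92   7.37] z [-38.47  40.07]
top -15 10 x [-12.05   8.07] z [-36.72 -30.29]
top -10 5 x [-7.81  5.37] z [-31.93 -31.02]
top blk -70 142 x [-49.02  10.38] y [-53.46  46.58]
top blk -65 100 x [-49.25  16.24] y [-60.35  45.37]
top blk -60 26 x [15.46 16.72] y [-54.92  27.81]
top blk -55 112 x [-16.85  16.75] y [-55.83  31.78]
top blk -50 71 x [-16.29  16.83] y [-56.39  30.29]
top blk -45 7 x [11.27 16.55] y [-36.02   6.05]
top blk -40 8 x [14.83 17.65] y [-37.38   6.18]
top blk -35 24 x [-14.3   17.75] y [-30.43   6.93]
top blk -30 36 x [-16.51  16.39] y [-25.3    5.91]
top blk -25 62 x [-17.67  16.86] y [-27.24   4.  ]
top blk -20 55 x [-18.98  16.62] y [-26.75  -1.06]
top blk -15 13 x [-4.61 46.18] y [-74.21  -4.29]
```

```bash
python3 -m inch '[{"linear":[2,20,1],"delta_rot":[0,0,0],"gripper":60},{"linear":[2,40,1],"delta_rot":[0,0,0],"gripper":60},{"linear":[2,60,1],"delta_rot":[0,0,0],"gripper":60},{"linear":[2,70,1],"delta_rot":[0,0,0],"gripper":60},{"linear":[2,75,1],"delta_rot":[0,0,0],"gripper":60},{"linear":[2,75,1],"delta_rot":[0,0,0],"gripper":60}]'; python3 - <<'E'
from g import *
o=st(); print(inO(o["ee_pos"]),o["wrist_torque"])
s=manip.snapshot("scene"); np.savez("sA.npz",**s); crop(s,75,170,100,80,8,"pics/sA.png")
E
```

```text
clock: 8.52
ee_pos: [594.4, -325.0, 60.3]
tool_rot: [[-0.16, 0.493, 0.855], [-0.987, -0.081, -0.138], [0.001, -0.866, 0.5]]
ft_force: [-0.6, 0.6, -0.3]
finger_gap: 59.9
t 8.5167 tcp [ 594.41 -324.95   60.33] F [-0.63  0.65 -0.27] gap 59.8704970486555 q [-0.74  0.46 -0.59  0.07  0.28  1.05]
[  0.93 -17.69 -53.62] [0.11 0.54 0.02]
```

View pics/sA.png

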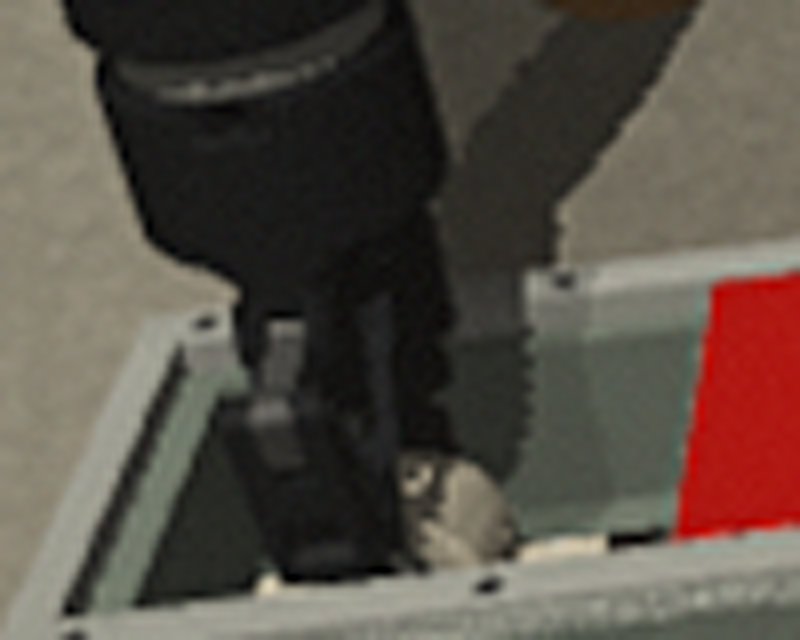

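```bash
python3 - <<'E'
from g import *
s=load("sA.npz"); v,u=np.nonzero(s["z_map"]>0); P=pts(s,np.c_[u,v],s["z_map"][v,u])
q=np.array([(P-O)@ox,(P-O)@oy,(P-O)@oz]).T; col=s["color"][v,u]
for a in range(-50,30,5):
    k=(abs(q[:,0])<50)&(q[:,1]>-60)&(q[:,1]<40)&(q[:,2]>=a)&(q[:,2]<a+5)
    d=k&(col.max(1)<75)&(q[:,0]>20); w=k&(col.min(1)>90)&(q[:,0]>-20)&(q[:,0]<20)
    for nm,j in(("finger",d),("white",w)):
        if j.sum()>3: print(a,nm,j.sum(),"x",np.percentile(q[j,0],[3,97]),"y",np.percentile(q[j,1],[3,97]))
E
```

```text
-50 white 20 x [-19.2  -11.51] y [-57.5   30.77]
-30 white 24 x [-8.96 15.21] y [-6.65  5.48]
-25 white 36 x [-14.58  16.08] y [-4.38  3.8 ]
-20 white 21 x [-14.25  14.91] y [-11.95  -0.48]
-15 finger 10 x [31.94 42.93] y [-23.07  -5.56]
-5 finger 6 x [30.37 42.83] y [-6.17 -3.96]
0 finger 9 x [29.93 41.96] y [-19.51  -3.25]
5 finger 17 x [29.66 48.15] y [-24.17  -4.26]
10 finger 11 x [23.57 49.23] y [-20.02  -1.99]
15 finger 14 x [21.64 36.83] y [-9.12 -0.08]
20 finger 18 x [23.85 34.63] y [-11.31  -0.02]
25 finger 16 x [21.38 33.45] y [-10.65   0.19]
```

```bash
python3 -m inch '[{"linear":[0,0,0],"delta_rot":[0,0,0],"gripper":40},{"linear":[0,0,0],"delta_rot":[0,0,0],"gripper":20},{"linear":[0,0,0],"delta_rot":[0,0,0],"gripper":20},{"linear":[0,0,0],"delta_rot":[0,0,0],"gripper":20},{"linear":[0,0,0],"delta_rot":[0,0,0],"gripper":20},{"linear":[0,0,0],"delta_rot":[0,0,0],"gripper":20}]' 60; python3 - <<'E'
from g import *
o=st(); print(inO(o["ee_pos"]),o["wrist_torque"])
E
```

```text
clock: 9.07
ee_pos: [593.8, -325.3, 61.9]
tool_rot: [[-0.161, 0.494, 0.855], [-0.987, -0.082, -0.139], [0.002, -0.866, 0.501]]
ft_force: [-6.5, 1.2, 6.9]
finger_gap: 35.5
t 9.0667 tcp [ 593.85 -325.3    61.91] F [-6.48  1.19  6.95] gap 35.480606035513006 q [-0.74  0.45 -0.59  0.07  0.28  1.05]
[  1.29 -18.12 -52.01] [ 0.27  0.88 -0.02]
```

```bash
python3 -m inch '[{"linear":[0,-5,0],"delta_rot":[0,0,0],"gripper":20},{"linear":[0,-15,0],"delta_rot":[0,0,0],"gripper":20},{"linear":[0,-30,0],"delta_rot":[0,0,0],"gripper":20},{"linear":[0,-50,0],"delta_rot":[0,0,0],"gripper":20},{"linear":[0,-70,0],"delta_rot":[0,0,0],"gripper":20},{"linear":[0,-90,0],"delta_rot":[0,0,0],"gripper":20},{"linear":[0,-110,0],"delta_rot":[0,0,0],"gripper":20},{"linear":[0,-120,0],"delta_rot":[0,0,0],"gripper":20},{"linear":[0,-125,0],"delta_rot":[0,0,0],"gripper":20},{"linear":[0,-125,0],"delta_rot":[0,0,0],"gripper":20}]'; python3 - <<'E'
from g import *
o=st(); print(inO(o["ee_pos"]),o["wrist_torque"])
for n in("scene","top"):
    s=manip.snapshot(n); np.savez(n+"B.npz",**s)
    crop(s,*((65,120,150,112,5) if n=="scene" else (340,110,110,110,5)),f"pics/{n}B.png")
E
```

```text
clock: 9.9
ee_pos: [532.1, -315.5, 171.4]
tool_rot: [[-0.162, 0.495, 0.854], [-0.987, -0.084, -0.138], [0.003, -0.865, 0.502]]
ft_force: [-0.3, 0.1, -2.6]
finger_gap: 35.4
t 9.9 tcp [ 532.1  -315.48  171.41] F [-0.29  0.06 -2.57] gap 35.35408043273689 q [-0.82  0.2  -0.6   0.34  0.31  0.98]
[  1.9  -18.43  74.09] [ 0.12  0.65 -0.02]
```

View pics/sceneB.png

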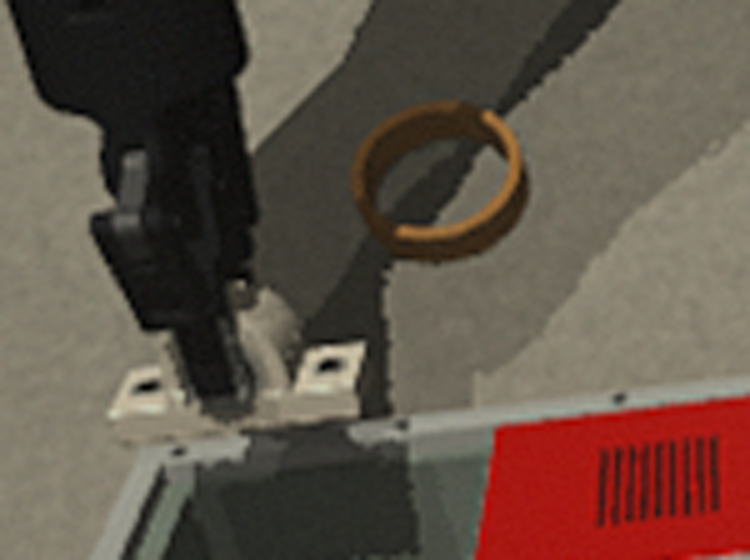

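View pics/topB.png

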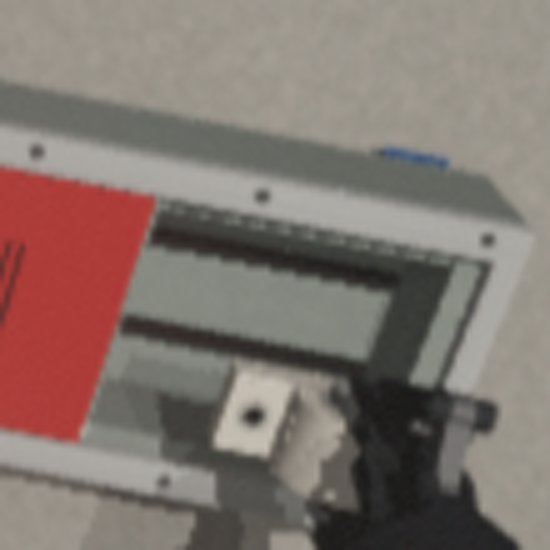

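```bash
cat >> g.py <<'E'
ty=np.array([.0633,.998,0]); tx=np.array([.998,-.0633,0]); TC=np.array([574.3,325.2,4.])
RT=np.c_[-ty,[0,0,-1.],tx]
E
python3 - <<'E'
from g import *
go(TC+[0,0,146],RT)
E
```

```text
lin [-638.63  -14.58  -62.7 ] rot [-30.    -5.5    1.56]
```

```bash
python3 -m inch '[{"linear":[-20,-15,-2],"delta_rot":[0,0,0],"gripper":20},{"linear":[-50,-20,-5],"delta_rot":[-2,0,0],"gripper":20},{"linear":[-85,-20,-8],"delta_rot":[-4,-1,0],"gripper":20},{"linear":[-125,-20,-12],"delta_rot":[-6,-1,0],"gripper":20},{"linear":[-165,-20,-16],"delta_rot":[-8,-1.5,0.5],"gripper":20},{"linear":[-205,-20,-20],"delta_rot":[-10,-2,0.5],"gripper":20},{"linear":[-245,-20,-24],"delta_rot":[-12,-2,1],"gripper":20},{"linear":[-285,-20,-28],"delta_rot":[-14,-2.5,1],"gripper":20},{"linear":[-325,-20,-32],"delta_rot":[-16,-3,1],"gripper":20},{"linear":[-365,-20,-36],"delta_rot":[-18,-3,1],"gripper":20},{"linear":[-405,-20,-40],"delta_rot":[-20,-4,1],"gripper":20},{"linear":[-445,-20,-44],"delta_rot":[-22,-4,1],"gripper":20},{"linear":[-485,-20,-48],"delta_rot":[-24,-4.5,1.2],"gripper":20},{"linear":[-525,-20,-52],"delta_rot":[-26,-5,1.4],"gripper":20},{"linear":[-565,-18,-56],"delta_rot":[-28,-5,1.5],"gripper":20},{"linear":[-600,-16,-60],"delta_rot":[-29,-5.5,1.5],"gripper":20},{"linear":[-625,-15,-62],"delta_rot":[-30,-5.5,1.5],"gripper":20},{"linear":[-638,-15,-63],"delta_rot":[-30,-5.5,1.6],"gripper":20},{"linear":[-639,-15,-63],"delta_rot":[-30,-5.5,1.6],"gripper":20},{"linear":[-639,-15,-63],"delta_rot":[-30,-5.5,1.6],"gripper":20}]'; python3 - <<'E'
from g import *
st(); go(TC+[0,0,46],RT)
for n in("scene","top"):
    s=manip.snapshot(n); np.savez(n+"C.npz",**s)
    crop(s,*((290,100,150,120,5) if n=="scene" else (80,120,140,100,5)),f"pics/{n}C.png")
E
```

```text
clock: 11.67
ee_pos: [573.4, 325.7, 148.8]
tool_rot: [[-0.062, -0.001, 0.998], [-0.998, -0.0, -0.062], [0.0, -1.0, -0.001]]
ft_force: [-0.1, -0.5, -2.2]
finger_gap: 35.6
t 11.6667 tcp [573.44 325.72 148.83] F [-0.15 -0.46 -2.19] gap 35.58243254083242 q [0.41 0.6  0.12 1.09 0.   2.04]
lin [ 0.42 98.83  1.01] rot [0.07 0.07 0.03]
```

View pics/sceneC.png

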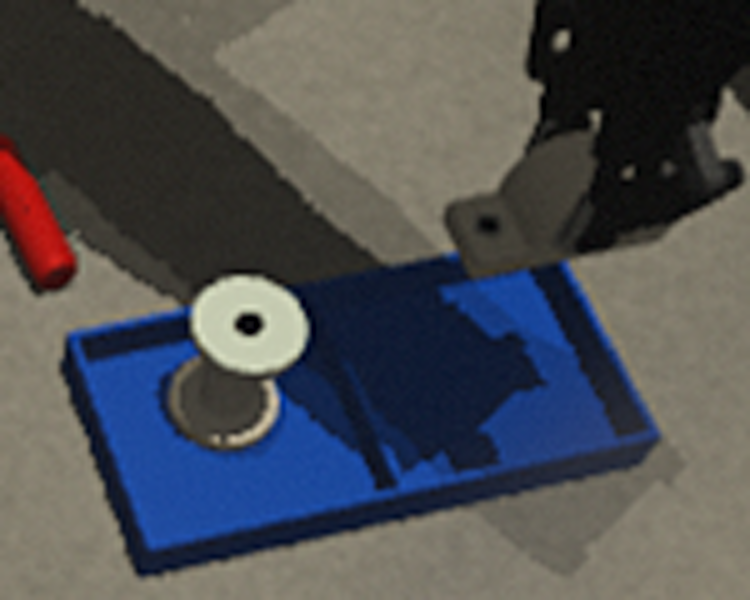

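View pics/topC.png

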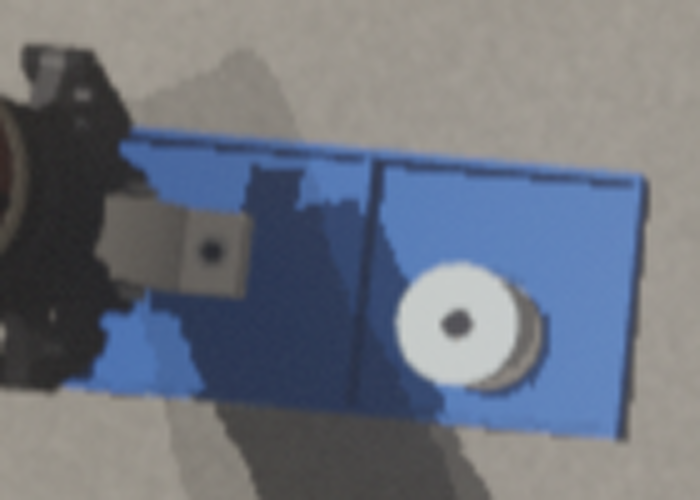

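```bash
python3 - <<'E'
from g import *
s=load("topC.npz")
U=lambda a,k,o:(np.array(a,float)+.5)/k-.5+np.array(o)
p=onplane(s,U([(248,212),(243,298)],5,(80,120)),np.array([0,0,150.]),np.array([0,0,1.]))
print(p,p.mean(0)+48*ty, "depth",pts(s,U([(200,270),(235,255)],5,(80,120))))
s=load("sceneC.npz"); print(pts(s,U([(470,230),(485,245)],5,(290,100))))
E
```

```text
[[588.75 276.7  150.  ]
 [551.75 277.13 150.  ]] [573.29 324.82 150.  ] depth [[563.34 296.47 148.67]
 [569.78 280.27 153.64]]
[[568.34 282.48 149.1 ]
 [578.53 284.46 150.04]]
```

```bash
python3 -m inch '[{"linear":[0,25,1],"delta_rot":[0,0,0],"gripper":20},{"linear":[0,55,1],"delta_rot":[0,0,0],"gripper":20},{"linear":[0,85,1],"delta_rot":[0,0,0],"gripper":20},{"linear":[0,105,1],"delta_rot":[0,0,0],"gripper":20},{"linear":[0,117,1],"delta_rot":[0,0,0],"gripper":20},{"linear":[0,123,1],"delta_rot":[0,0,0],"gripper":20},{"linear":[0,126,1],"delta_rot":[0,0,0],"gripper":20},{"linear":[0,126,1],"delta_rot":[0,0,0],"gripper":20}]'; python3 - <<'E'
from g import *
st()
E
```

```text
clock: 12.43
ee_pos: [575.2, 324.1, 24.5]
tool_rot: [[-0.064, 0.0, 0.998], [-0.998, 0.0, -0.064], [-0.0, -1.0, 0.0]]
ft_force: [0.1, -0.0, -1.0]
finger_gap: 35.3
t 12.4333 tcp [575.19 324.11  24.51] F [ 0.07 -0.02 -1.04] gap 35.31854238011208 q [ 0.4   0.71 -0.03  0.83  0.    2.04]
```

```bash
python3 -m inch '[{"linear":[0,2,0],"delta_rot":[0,0,0],"gripper":20},{"linear":[0,4,0],"delta_rot":[0,0,0],"gripper":20},{"linear":[0,5,0],"delta_rot":[0,0,0],"gripper":20},{"linear":[0,5,0],"delta_rot":[0,0,0],"gripper":20}]'; python3 - <<'E'
from g import *
st()
E
```

```text
clock: 12.77
ee_pos: [575.3, 324.2, 19.8]
tool_rot: [[-0.064, 0.001, 0.998], [-0.998, 0.0, -0.064], [-0.0, -1.0, 0.001]]
ft_force: [0.5, 0.1, -2.3]
finger_gap: 35.4
t 12.7667 tcp [575.34 324.22  19.81] F [ 0.45  0.07 -2.28] gap 35.363499995023176 q [ 0.4   0.71 -0.04  0.82  0.    2.04]
```

```bash
python3 -m inch '[{"linear":[0,1,0],"delta_rot":[0,0,0],"gripper":20},{"linear":[0,2,0],"delta_rot":[0,0,0],"gripper":20},{"linear":[0,2,0],"delta_rot":[0,0,0],"gripper":20}]'; python3 - <<'E'
from g import *
st()
E
```

```text
clock: 13.02
ee_pos: [575.2, 324.2, 17.7]
tool_rot: [[-0.064, 0.001, 0.998], [-0.998, 0.0, -0.064], [-0.0, -1.0, 0.001]]
ft_force: [-0.3, -1.0, -2.5]
finger_gap: 35.1
t 13.0167 tcp [575.25 324.22  17.7 ] F [-0.35 -0.98 -2.51] gap 35.10879091356866 q [ 0.4   0.71 -0.04  0.82 -0.    2.04]
```

```bash
python3 -m inch '[{"linear":[0,1,0],"delta_rot":[0,0,0],"gripper":20},{"linear":[0,1.5,0],"delta_rot":[0,0,0],"gripper":20},{"linear":[0,1.5,0],"delta_rot":[0,0,0],"gripper":20}]'; python3 - <<'E'
from g import *
st()
E
```

```text
clock: 13.27
ee_pos: [575.3, 324.3, 17.4]
tool_rot: [[-0.064, 0.001, 0.998], [-0.998, 0.0, -0.064], [-0.001, -1.0, 0.001]]
ft_force: [-4.1, -3.6, 9.4]
finger_gap: 35.1
t 13.2667 tcp [575.34 324.25  17.42] F [-4.07 -3.63  9.4 ] gap 35.1410094147345 q [ 0.4   0.71 -0.04  0.82 -0.    2.04]
```

```bash
python3 -m inch '[{"linear":[0,0,0],"delta_rot":[0,0,0],"gripper":38},{"linear":[0,0,0],"delta_rot":[0,0,0],"gripper":44},{"linear":[0,0,0],"delta_rot":[0,0,0],"gripper":52},{"linear":[0,0,0],"delta_rot":[0,0,0],"gripper":60},{"linear":[0,0,0],"delta_rot":[0,0,0],"gripper":60}]'; python3 - <<'E'
from g import *
st()
for n in("scene","top"):
    s=manip.snapshot(n); crop(s,*((290,100,150,120,5) if n=="scene" else (80,120,140,100,5)),f"pics/{n}D.png")
E
```

```text
clock: 13.68
ee_pos: [575.3, 324.2, 17.3]
tool_rot: [[-0.064, 0.001, 0.998], [-0.998, 0.0, -0.064], [-0.0, -1.0, 0.001]]
ft_force: [0.3, 0.2, -0.3]
finger_gap: 59.9
t 13.6833 tcp [575.31 324.24  17.27] F [ 0.31  0.18 -0.28] gap 59.927888714765274 q [ 0.4   0.71 -0.04  0.82 -0.    2.04]
```

View pics/sceneD.png

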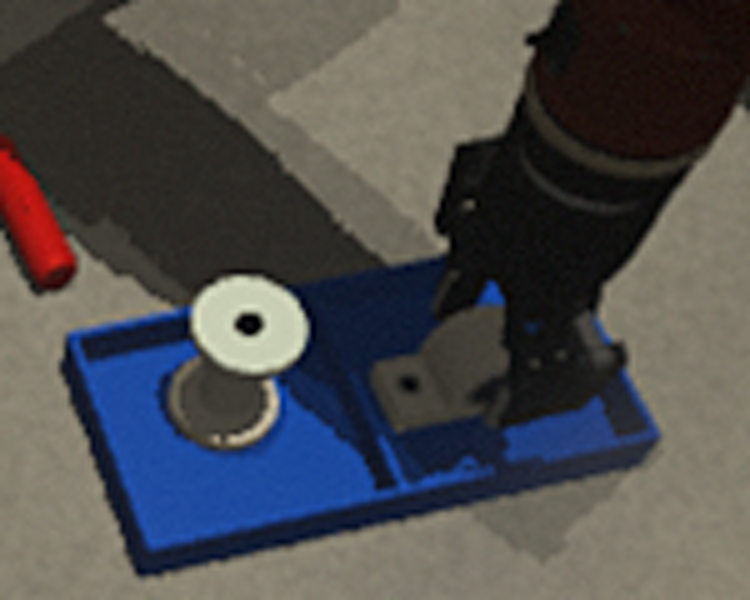

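The block stands on the floor and the fingers are open on both sides of it. I'll retract straight up.

```bash
python3 -m inch '[{"linear":[0,-15,0],"delta_rot":[0,0,0],"gripper":60},{"linear":[0,-40,0],"delta_rot":[0,0,0],"gripper":60},{"linear":[0,-75,0],"delta_rot":[0,0,0],"gripper":60},{"linear":[0,-115,0],"delta_rot":[0,0,0],"gripper":60},{"linear":[0,-150,0],"delta_rot":[0,0,0],"gripper":30},{"linear":[0,-160,0],"delta_rot":[0,0,0],"gripper":0},{"linear":[0,-160,0],"delta_rot":[0,0,0],"gripper":0}]'; python3 - <<'E'
from g import *
st(); go(O+141*oy+50*oz,RF)
for n in("scene","top"):
    s=manip.snapshot(n); np.savez(n+"E.npz",**s); crop(s,*((290,100,150,120,5) if n=="scene" else (80,120,140,100,5)),f"pics/{n}E.png")
E
```

```text
clock: 14.37
ee_pos: [577.1, 325.1, 181.2]
tool_rot: [[-0.064, 0.007, 0.998], [-0.998, 0.003, -0.064], [-0.003, -1.0, 0.007]]
ft_force: [0.9, -0.5, -0.4]
finger_gap: 24.4
t 14.3667 tcp [577.09 325.09 181.19] F [ 0.87 -0.46 -0.45] gap 24.409652673011678 q [ 0.4   0.58  0.17  1.15 -0.    2.04]
lin [484.6   30.09  22.03] rot [29.59  5.45 -1.68]
```

View pics/sceneE.png

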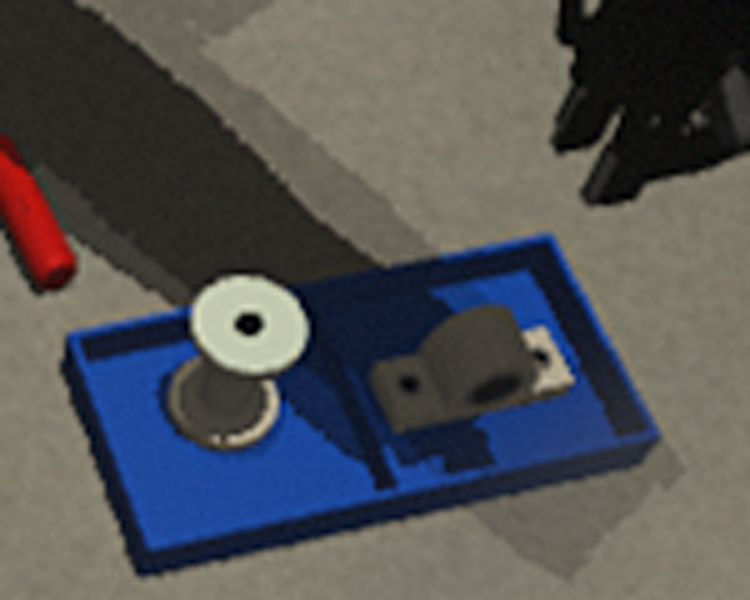

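```bash
python3 -m inch '[{"linear":[30,0,1],"delta_rot":[2,0,0],"gripper":0},{"linear":[70,0,3],"delta_rot":[4,1,0],"gripper":0},{"linear":[110,0,5],"delta_rot":[7,1,0],"gripper":0},{"linear":[150,0,7],"delta_rot":[10,2,-1],"gripper":0},{"linear":[190,0,9],"delta_rot":[13,2,-1],"gripper":0},{"linear":[230,0,10],"delta_rot":[16,3,-1],"gripper":0},{"linear":[270,0,12],"delta_rot":[19,3,-1],"gripper":0},{"linear":[310,0,14],"delta_rot":[22,4,-1],"gripper":0},{"linear":[350,0,16],"delta_rot":[25,4,-1.5],"gripper":0},{"linear":[390,5,18],"delta_rot":[28,5,-1.5],"gripper":0},{"linear":[430,15,20],"delta_rot":[29.6,5.4,-1.7],"gripper":0},{"linear":[465,25,22],"delta_rot":[29.6,5.4,-1.7],"gripper":0},{"linear":[485,30,22],"delta_rot":[29.6,5.4,-1.7],"gripper":0},{"linear":[485,30,22],"delta_rot":[29.6,5.4,-1.7],"gripper":0},{"linear":[485,30,22],"delta_rot":[29.6,5.4,-1.7],"gripper":0}]'; python3 - <<'E'
from g import *
o=st(); print(inO(o["ee_pos"])); go(O+141*oy+1*oz,RF)
E
```

```text
clock: 15.72
ee_pos: [564.0, -161.8, 144.2]
tool_rot: [[-0.164, 0.485, 0.859], [-0.986, -0.083, -0.141], [0.003, -0.871, 0.492]]
ft_force: [0.7, 0.2, -0.0]
finger_gap: 0.1
t 15.7167 tcp [ 564.03 -161.81  144.19] F [ 0.69  0.22 -0.05] gap 0.08050192157771242 q [-0.49  0.16 -0.75  0.17  0.16  1.28]
[ -5.97 138.38  47.2 ]
lin [-2.77 46.13  6.39] rot [ 0.53 -0.02  0.19]
```

```bash
python3 -m inch '[{"linear":[-3,20,6],"delta_rot":[0.5,0,0.2],"gripper":0},{"linear":[-3,38,6],"delta_rot":[0.5,0,0.2],"gripper":0},{"linear":[-3,45,6],"delta_rot":[0.5,0,0.2],"gripper":0},{"linear":[-3,46,6],"delta_rot":[0.5,0,0.2],"gripper":0},{"linear":[-3,46,6],"delta_rot":[0.5,0,0.2],"gripper":0}]'; python3 - <<'E'
from g import *
o=st(); print(inO(o["ee_pos"]),o["ft_force"]@oz); go(O+141*oy-5*oz,RF)
E
```

```text
clock: 16.13
ee_pos: [591.4, -162.3, 106.3]
tool_rot: [[-0.161, 0.492, 0.856], [-0.987, -0.079, -0.14], [-0.001, -0.867, 0.498]]
ft_force: [-0.2, -0.2, -0.7]
finger_gap: 0.0
t 16.1333 tcp [ 591.39 -162.31  106.34] F [-0.17 -0.16 -0.69] gap 0.004549930329885333 q [-0.47  0.27 -0.75  0.06  0.15  1.3 ]
[ -1.45 142.31   0.88] -0.5205683565641641
lin [1.32 5.87 1.46] rot [ 0.14  0.02 -0.08]
```

```bash
python3 -m inch '[{"linear":[0,2,1],"delta_rot":[0,0,0],"gripper":0},{"linear":[0,4,1],"delta_rot":[0,0,0],"gripper":0},{"linear":[0,5.5,1],"delta_rot":[0,0,0],"gripper":0},{"linear":[0,6,1],"delta_rot":[0,0,0],"gripper":0},{"linear":[0,6,1],"delta_rot":[0,0,0],"gripper":0}]'; python3 - <<'E'
from g import *
o=st(); print(inO(o["ee_pos"]),o["ft_force"]@oz)
E
```

```text
clock: 16.55
ee_pos: [595.4, -162.7, 102.2]
tool_rot: [[-0.16, 0.492, 0.855], [-0.987, -0.079, -0.14], [-0.001, -0.867, 0.499]]
ft_force: [-3.0, 2.7, 5.7]
finger_gap: -0.0
t 16.55 tcp [ 595.42 -162.7   102.23] F [-3.    2.67  5.68] gap -0.04441659701897371 q [-0.47  0.28 -0.74  0.05  0.15  1.31]
[ -0.   142.59  -4.7 ] 6.61523108885216
```

```bash
python3 -m inch '[{"linear":[0,0.8,0],"delta_rot":[0,0,0],"gripper":0},{"linear":[3,1,0],"delta_rot":[0,0,0],"gripper":0},{"linear":[8,1,0],"delta_rot":[0,0,0],"gripper":0},{"linear":[14,1,0],"delta_rot":[0,0,0],"gripper":0},{"linear":[18,1,0],"delta_rot":[0,0,0],"gripper":0},{"linear":[20,1,0],"delta_rot":[0,0,0],"gripper":0},{"linear":[20,1,0],"delta_rot":[0,0,0],"gripper":0}]'; python3 - <<'E'
from g import *
o=st(); print(inO(o["ee_pos"]),o["ft_force"]@oz,o["ft_force"]@oy)
s=manip.snapshot("top"); crop(s,270,90,190,140,4,"pics/tF.png")
E
```

```text
clock: 17.13
ee_pos: [592.3, -182.9, 102.0]
tool_rot: [[-0.161, 0.492, 0.855], [-0.987, -0.08, -0.14], [-0.001, -0.867, 0.499]]
ft_force: [-10.6, 1.5, 11.6]
finger_gap: -0.1
t 17.1333 tcp [ 592.26 -182.92  102.  ] F [-10.6    1.46  11.6 ] gap -0.1306033851952774 q [-0.51  0.29 -0.73  0.05  0.17  1.27]
[  0.01 122.12  -4.98] 15.392376612163586 -0.2758050925853972
```

View pics/tF.png

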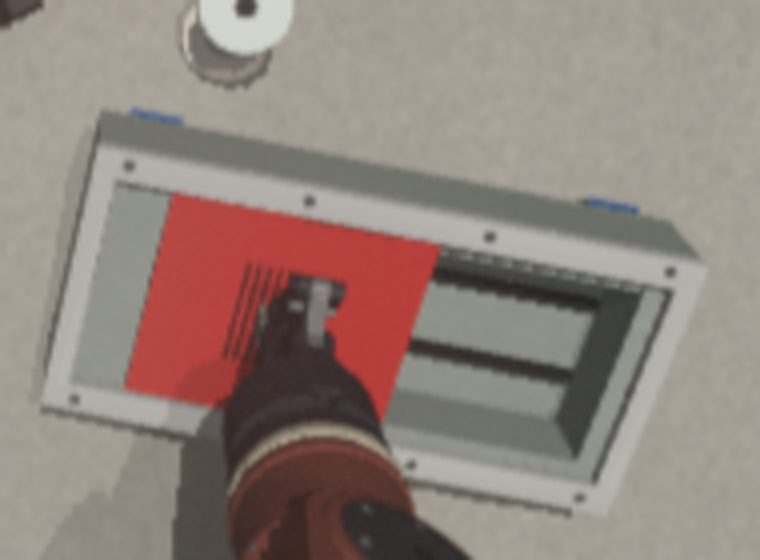

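```bash
python3 -m inch '[{"linear":[4,0.5,0],"delta_rot":[0,0,0],"gripper":0},{"linear":[12,0.5,0],"delta_rot":[0,0,0],"gripper":0},{"linear":[20,0.5,0],"delta_rot":[0,0,0],"gripper":0},{"linear":[28,0.5,0],"delta_rot":[0,0,0],"gripper":0},{"linear":[36,0.5,0],"delta_rot":[0,0,0],"gripper":0},{"linear":[44,0.5,0],"delta_rot":[0,0,0],"gripper":0},{"linear":[52,0.5,0],"delta_rot":[0,0,0],"gripper":0},{"linear":[60,0.5,0],"delta_rot":[0,0,0],"gripper":0},{"linear":[68,0.5,0],"delta_rot":[0,0,0],"gripper":0},{"linear":[76,0.5,0],"delta_rot":[0,0,0],"gripper":0},{"linear":[84,0.5,0],"delta_rot":[0,0,0],"gripper":0},{"linear":[92,0.5,0],"delta_rot":[0,0,0],"gripper":0},{"linear":[98,0.5,0],"delta_rot":[0,0,0],"gripper":0},{"linear":[100,0.5,0],"delta_rot":[0,0,0],"gripper":0},{"linear":[100,0.5,0],"delta_rot":[0,0,0],"gripper":0}]'; python3 - <<'E'
from g import *
o=st(); print(inO(o["ee_pos"]),o["ft_force"]@oz,o["ft_force"]@oy)
E
```

```text
clock: 18.43
ee_pos: [575.6, -282.5, 102.1]
tool_rot: [[-0.163, 0.492, 0.855], [-0.987, -0.081, -0.141], [0.0, -0.867, 0.499]]
ft_force: [-10.4, 0.5, 11.1]
finger_gap: -0.0
t 18.4333 tcp [ 575.58 -282.52  102.08] F [-10.4    0.48  11.09] gap -0.018981700435343012 q [-0.7   0.33 -0.65  0.13  0.26  1.09]
[-0.24 21.13 -4.74] 14.77311484079286 -1.2094670617507566
```

```bash
python3 -m inch '[{"linear":[5,0.5,0],"delta_rot":[0,0,0],"gripper":0},{"linear":[12,0.5,0],"delta_rot":[0,0,0],"gripper":0},{"linear":[19,0.5,0],"delta_rot":[0,0,0],"gripper":0},{"linear":[25,0.5,0],"delta_rot":[0,0,0],"gripper":0},{"linear":[30,0.5,0],"delta_rot":[0,0,0],"gripper":0},{"linear":[34,0.5,0],"delta_rot":[0,0,0],"gripper":0},{"linear":[35,0.5,0],"delta_rot":[0,0,0],"gripper":0},{"linear":[35,0.5,0],"delta_rot":[0,0,0],"gripper":0}]'; python3 - <<'E'
from g import *
o=st(); print(inO(o["ee_pos"]),o["ft_force"]@oz,o["ft_force"]@oy)
s=manip.snapshot("scene"); crop(s,65,150,200,150,4,"pics/sG.png")
E
```

```text
clock: 19.1
ee_pos: [570.1, -315.5, 102.1]
tool_rot: [[-0.161, 0.493, 0.855], [-0.987, -0.078, -0.141], [-0.003, -0.867, 0.499]]
ft_force: [-4.8, 8.8, 11.3]
finger_gap: -0.2
t 19.1 tcp [ 570.09 -315.54  102.13] F [-4.76  8.78 11.29] gap -0.1522689457006311 q [-0.76  0.35 -0.61  0.16  0.29  1.04]
[ -0.27 -12.34  -4.65] 12.833778826415077 7.893390825880258
```

View pics/sG.png

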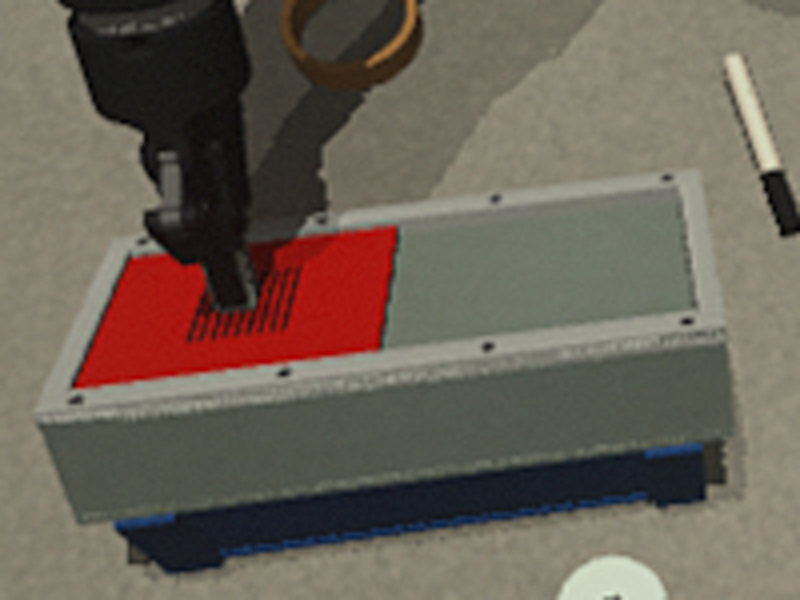

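```bash
python3 -m inch '[{"linear":[1,-5,0],"delta_rot":[0,0,0],"gripper":0},{"linear":[1,-20,0],"delta_rot":[0,0,0],"gripper":0},{"linear":[1,-50,0],"delta_rot":[0,0,0],"gripper":0},{"linear":[1,-90,0],"delta_rot":[0,0,0],"gripper":0},{"linear":[-30,-120,-30],"delta_rot":[0,0,0],"gripper":0},{"linear":[-70,-130,-60],"delta_rot":[0,0,0],"gripper":0},{"linear":[-110,-130,-70],"delta_rot":[0,0,0],"gripper":0},{"linear":[-150,-130,-70],"delta_rot":[0,0,0],"gripper":0},{"linear":[-150,-130,-70],"delta_rot":[0,0,0],"gripper":0},{"linear":[-150,-130,-70],"delta_rot":[0,0,0],"gripper":0}]'; python3 - <<'E'
from g import *
st()
for n in("scene","top"):
    s=manip.snapshot(n); np.savez(n+"H.npz",**s); crop(s,*((65,150,200,150,4) if n=="scene" else (270,90,190,140,4)),f"pics/{n}H.png"); cv2.imwrite(f"pics/{n}Hf.png",s["color"])
E
```

```text
clock: 19.98
ee_pos: [469.4, -144.2, 180.2]
tool_rot: [[-0.158, 0.493, 0.855], [-0.987, -0.077, -0.139], [-0.003, -0.867, 0.499]]
ft_force: [0.4, 0.2, -1.0]
finger_gap: -0.1
t 19.9833 tcp [ 469.43 -144.23  180.21] F [ 0.38  0.23 -1.02] gap -0.09076621372592428 q [-0.59 -0.08 -0.89  0.28  0.21  1.19]
```

View pics/topH.png

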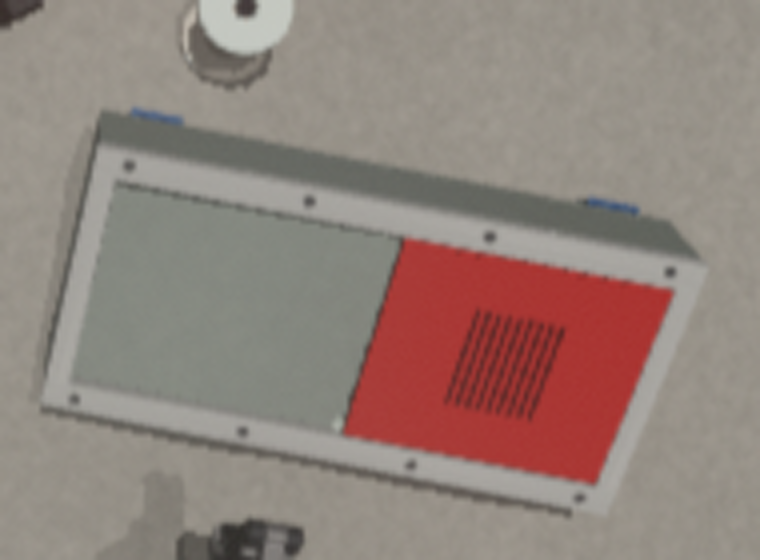

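View pics/sceneHf.png

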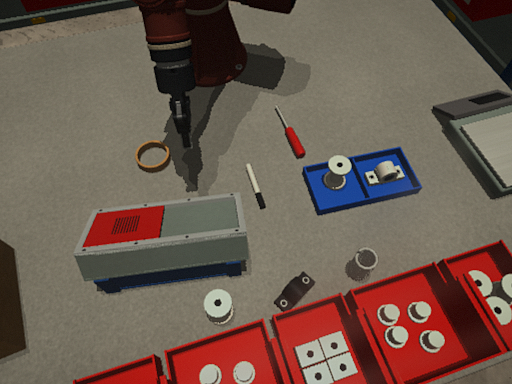

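View pics/topHf.png

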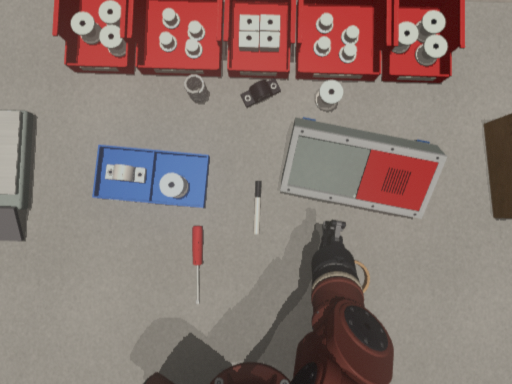

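```bash
python3 -m inch '[{"linear":[0,0,0],"delta_rot":[0,0,0],"gripper":0},{"linear":[0,0,0],"delta_rot":[0,0,0],"gripper":0},{"linear":[0,0,0],"delta_rot":[0,0,0],"gripper":0}]'; python3 - <<'E'
from g import *
s=load("topH.npz"); U=lambda a,k,o:(np.array(a,float)+.5)/k-.5+np.array(o)
P0=np.array([571,-305.8,107.])
print("cover centre y",np.mean([inO(p)[1] for p in onplane(s,U([(402,238),(674,290),(598,485),(345,433)],4,(270,90)),P0,oz)]))
h=onplane(s,[(110,171.5),(140.5,174.5)],np.array([0,0,19.]),np.array([0,0,1.])); d=h.mean(0)-TC
print("block holes",h,"rel tray",d@tx,d@ty)
v,u=np.mgrid[150:200,100:150]; P=pts(s,np.c_[u.ravel(),v.ravel()],s["z_map"][150:200,100:150].ravel()); print("max z",np.percentile(P[:,2],98))
print(manip.close_job())
E
```

```text
clock: 20.33
ee_pos: [470.9, -148.5, 181.0]
tool_rot: [[-0.161, 0.494, 0.854], [-0.987, -0.08, -0.14], [-0.001, -0.866, 0.5]]
ft_force: [-0.1, 0.3, 0.5]
finger_gap: -0.0
cover centre y -8.036799415701168
block holes [[578.14 362.47  19.  ]
 [572.89 287.39  19.  ]] rel tray 1.2289977724302568 -0.1940934870352477
max z 53.92077332194017
the job is handed in; nothing more can be done
None
```

I opened the cover, moved the white pillow block into the tray's empty compartment, shut the cover again and handed the job in at about 20 s. I got no verdict back.

**How it was done:**
- **Opening:** I pressed the closed fingertips on the cover with about 15 N and dragged it to its end stop, about 149 mm from where I judged shut to be.
- **Block:** I gripped it at a 35.5 mm finger opening and lifted it out. I lowered it until the floor pushed back and only then let go.
- **Shutting:** I pressed the cover again and dragged it back until it met its stop, with about 8 N pushing back.

**Last checks:**
- **Cover:** its middle was within about 0.5 mm of where I judged shut to be, and the dark gap seen at the start had gone.
- **Block:** it stands upright about 1 mm from the compartment's middle, with its top 54 mm above the bench as it should be.
- **Other parts and tools:** they look unmoved in the pictures. The tape was partly hidden by the arm in the last top view but shows in place in the other view. I checked this by eye only.
- **Arm:** it ended clear of everything, with under 1 N at the wrist.

**Disagreement:** the fingertips are said to stand 25 mm ahead of the tool's reported position. The pictures and the first touch on the cover both put them at about that position itself when shut, and about 7 mm behind it at a 60 mm opening. I worked from those measured offsets.

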